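Slide the packing plate out and add it to the pile

TASK

The thin steel packing plate lies between the rails of the feed tray, where fingers cannot get at its sides: slide it along the tray until it sticks out past the end that is not blocked by the nail tin, grip the part that sticks out and lift it away. Lay it flat, lengthways and centred on the short green bar and let go, then take it again by its middle and set it down gently (do not drop it) flat on top of the pile of plates, between the four corner guards of the rack. Leave the nail tin, the small white box and the tape measure where they are.

Things in the scene. Friction and masses are not known exactly. Their poses are not given: they have to be found in the camera images.
- plate_center (a point): centre of the loose steel plate, 60 x 120 x 4 mm, about 0.15 kg (0.1 to 0.2); the point lies half-way up its thickness. Local x across (60 mm), y along (120 mm), z up. It starts flat in the tray, its long side along the tray.
- tray_floor (a point): middle of the fixed feed tray's channel, at the height of the ledges the plate lies on (45 mm above the table). Local y runs along the channel, x across, z up. The tray is 210 mm long (open ends at y = -105 and +105 mm) and 78 mm wide; the channel is 64 mm wide between 7 mm thick rails that rise 10 mm above the ledges.
- rest_top (a point): middle of the top face of the short green bar (box section), fixed to the table; 36 mm wide (local x), 90 mm long (local y), 36 mm high, the point lies 36 mm above the table. A plate laid lengthways on it sticks out 12 mm at either side and 15 mm at either end.
- rack_pile (a point): middle of the top of the pile in the fixed rack, 30 mm above the table. Local x across, y along the plates, z up. The pile is five plates of the same 60 x 120 mm size (all fixed) on a wooden foot 10 mm high, which is 50 mm wide within 34 mm of the middle and 80 mm wide nearer the ends. The new plate's centre comes to 2 mm above this point.
- tin_center (a point): centre of the loose white nail tin, round, 80 mm across and 70 mm high, half-way up. It stands on the table at one end of the tray and blocks it; which end varies. Bystander.
- box_center (a point): centre of the small white cardboard box, 52 x 87 x 20 mm, loose on the table near the other end of the tray. Too low to be in the way. Bystander.
- tape_center (a point): centre of the loose tape measure, about 38 x 77 mm and 63 mm high, standing between bar and rack. Bystander.
- feed_tray: the same tray (wood, aluminium rails), origin at the middle of its underside, axes as tray_floor. Along the middle of its floor runs an open groove, 37 mm wide and 20 mm deep below the ledges: closed fingertips can reach down behind an end of the plate and push it along. The plate tips off if more than half of it sticks out.
- plate_rack: the same rack, origin at the middle of its underside. Four L-shaped steel corner guards, 3 mm clear of a plate all round, 4 mm thick, rise to 46 mm above the table, then flare outward by about 7 mm up to 56 mm. They cover the long sides from the ends to 27 mm from the middle, so the long sides are free for 54 mm at their middle: fingers can reach down beside the pile only there.

How it is judged:
By the outcome, as a careful person would: the job done as asked, in the order asked, and still so for the second after the job is handed in, with the robot touching nothing.
It also fails if it takes over 64 s, if anything falls off the work surface, if the arm or the gripper's body presses on something with over 40 N, if the wrist force passes 120 N, or if a joint passes its speed limit or range.

ROBOT

A 6-joint arm with a two-finger parallel gripper is mounted at the origin on a cart in front of the work surface, level with it; the furniture and walls round the work are solid. World frame = base frame: x ahead of the robot, y to its left, z up, the work surface at z = 0. Lengths are in m, angles in rad, forces in N, time in s.
With the tool pointing down it reaches from about 0.3 to 0.775 m from the base axis. Payload 14.6 kg.
Tool frame: the origin (TCP) lies midway between the tips of the shut fingers; the grasp point (between the pads) lies 19 mm behind it (grasp_offset is the distance from the TCP to the grasp point, in m); z points along the fingers, y is the line along which they close (so a half turn about z gives the same grasp; the last joint's range is limited). The gripper opens to 94 mm and grips with 3 to 60 N. Pads are 16 mm wide; open, the fingers measure 119 mm over their backs; the gripper's body (75 mm by 177 mm) begins 78 mm behind the grasp point.
Start: joints at [-1.325, 0.3, 1.521, -0, 1.321, -0.067], TCP at [0.169, -0.523, 0.174] pointing down, gripper open.
Joint ranges: [-3.03, 3.03], [-0.79, 2.21], [0.23, 2.52], [-1.04, 4.18], [0, 3.07], [-2.55, 2.55]. Speed limits (rad/s): [2.22, 2.22, 2.57, 3.14, 3.14, 3.14].

INTERFACE

Orientations are given as [roll, pitch, yaw] about the fixed x, y, z axes, in that order (R = Rz(yaw) Ry(pitch) Rx(roll)).
In Python, from station import * gives the robot as it stands. The module is installed in compiled form; this text tells all that it offers.
- The arm moves only by the tool send_rows, never from a script. Its argument "rows" is a list of rows, each an object of numbers: "dx", "dy", "dz": the shift along the tool's x, y, z in mm; "roll": the turn about the tool's z in degrees; "jaw": the closure, from -1 (fully open) to 1 (shut). In form: [{"dx": .., "dy": .., "dz": .., "roll": .., "jaw": ..}, ...]. A call has 1 to 12 rows; each row shifts and turns the commanded pose from where the row before left it, along the tool's axes as they then stand; what a row does not reach is not made up. A row lasts 1/12 s, in which the tool goes at most 41.7 mm and 7.16 degrees, less where a joint would pass 70% of its speed; a pose out of reach is approached as far as the arm can. A call is refused whole if a number of a shift passes 41.7 or a number of a turn 7.16, either way. A call with a gripper value outside its range is refused whole. The fingers move at their own pace and stop on an object; "force" is the grip in N (left out, the last holds). Time passes only in rows, so rows that do not move let the fingers close. It gives the time, the measured TCP pose, the force, the opening and the grip force at its end, in the units of the state.
- get_obs(): the state, without advancing time (a new reading comes with each control period).
- camera(name): name is "scene" or "top" or "wrist"; returns a dict with "frame" (480x640x3 uint8, red, green, blue), "z_map" (480x640 float32, m along the optical axis (not along the pixel's ray), 0 where there is no reading), "camera_matrix" (3x3 intrinsics, pixels), "rvec" (rotation vector, rad) and "tvec" (3), from world to camera coordinates, as OpenCV has them. Camera axes: x right, y down, z forward; pixel columns grow to the right and rows downward; lengths in m; the calibration is good to about 2 mm. A picture is of the moment at which its call begins.
- hand_in(): hands the job in; it is judged then, once.
The state is a dict: "time_s": time; "qpos": joint angles; "joint_vel": joint speeds; "tau": joint torques, N m; "ee_pos": TCP position; "eef_rot": TCP orientation; "force": force on the tool from outside, world axes, zero at the start; "moment": the same for the moment, N m; "grip_width": finger opening in m; "grip_force": force on a finger pad.
Only numpy, scipy, OpenCV 4.12 (cv2) and the standard library are available. Lean on these libraries where they do the work, as an engineer would, in place of code of your own. Each camera call takes 0.05 s, during which the arm holds its last target. There are 200 camera calls.

## Working session

There is one attempt and no reset: what is moved stays moved. The work goes in short steps, Python scripts to look and compute and a tool call to move; the robot and the scene stay as the last step left them, time stands still between calls to the robot, and variables do not carry over. Pictures are saved under pics/ and viewed, at most 10 in all, crops included, and the job is handed in when it is done.

Besides the shell and the picture viewer there is one more tool, called after "Request:" as a command line: name --argument value ..., lists and objects as JSON in quotes. send_rows: Moves the arm, as the interface text tells. Its arguments: {"type":"object","properties":{"rows":{"type":"array"},"force":{"type":"number"}},"required":["rows"]}

```bash
mkdir -p pics
cat > h.py <<'E'
from station import *
import numpy as np, cv2, pickle
def snap(n,f):
    c=camera(n); pickle.dump(c,open(f'pics/{f}.pkl','wb')); cv2.imwrite(f'pics/{f}.png',c['frame'][:,:,::-1]); return c
def load(f): return pickle.load(open(f'pics/{f}.pkl','rb'))
def pts(c):
    z=c['z_map'];K=c['camera_matrix'];v,u=np.mgrid[:480,:640]
    P=np.stack([(u-K[0,2])/K[0,0]*z,(v-K[1,2])/K[1,1]*z,z],-1)
    R=cv2.Rodrigues(np.array(c['rvec']))[0]
    W=(P-np.array(c['tvec']).reshape(3))@R
    W[z==0]=np.nan
    return W
def onplane(c,u,v,h):
    K=c['camera_matrix'];R=cv2.Rodrigues(np.array(c['rvec']))[0];t=np.array(c['tvec']).reshape(3)
    d=R.T@np.linalg.inv(K)@[u,v,1]; o=-R.T@t
    return o+d*(h-o[2])/d[2]
E
python3 - <<'E'
from h import *
o=get_obs(); print(o)
for n in('scene','top'): c=snap(n,n+'0'); R=cv2.Rodrigues(np.array(c['rvec']))[0]; print(n,-R.T@np.array(c['tvec']).reshape(3))
E
```

```text
{'time_s': 0.0, 'qpos': array([-1.32457766e+00,  3.00487803e-01,  1.52155164e+00, -1.50268316e-05,
        1.32073530e+00, -6.66021513e-02]), 'joint_vel': array([-7.12273482e-04,  7.67871761e-04, -5.50926629e-04, -6.59928734e-04,
        5.32825977e-04,  5.47069177e-05]), 'tau': array([ 7.69855487e-04, -5.31806982e+01, -3.52738130e+01,  7.08738528e-02,
        2.43731408e-02, -6.63913033e-05]), 'ee_pos': array([ 0.16917831, -0.5230216 ,  0.17388965]), 'eef_rot': array([-3.14041221e+00, -6.41490694e-05,  3.12824504e-01]), 'force': array([0.07222698, 0.20792196, 0.79964449]), 'moment': array([ 0.01278995, -0.01375945,  0.00331124]), 'grip_force': 0.0, 'grip_width': 0.09368499150455184}
scene [0.2276183  0.5732924  0.58989206]
top [0.45913041 0.00574274 0.88922162]
```

View pics/top0.png

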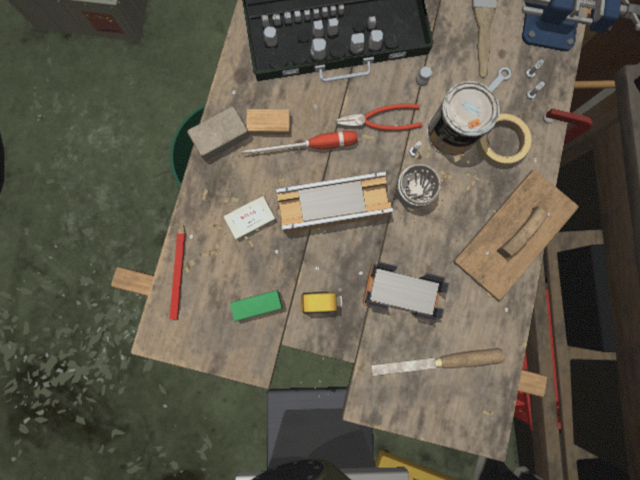

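View pics/scene0.png

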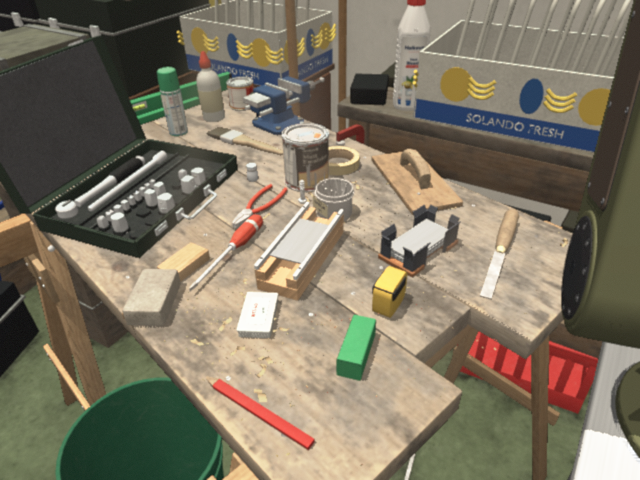

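The top view shows the tin at the tray's right (-y) end (419,186), the plate at (333,201), the bar at (256,306), the rack at (405,293), the tape at (320,302) and the box at (250,217). The plate must be pushed left (+y). Next I measure the poses.

Run:
```python
from h import *
c=load('top0'); W=pts(c); im=c['frame'].astype(int)
def comp(name,box,lo,hi,extra=None):
    u0,v0,u1,v1=box; m=np.zeros((480,640),bool); m[v0:v1,u0:u1]=1
    m&=(W[...,2]>lo)&(W[...,2]<hi)
    if extra is not None: m&=extra
    n,l,s,_=cv2.connectedComponentsWithStats(m.astype(np.uint8)); k=1+np.argmax(s[1:,4]); m=l==k
    p=W[m]; (cx,cy),wh,a=cv2.minAreaRect((p[:,:2]*1000).astype(np.float32)); 
    print(name,m.sum(),np.round([cx,cy],1),np.round(wh,1),round(a,1),'z med',np.round(np.median(p[:,2])*1000,1))
print('table',np.nanmedian(W[240:280,230:260,2]))
grey=(im.max(-1)-im.min(-1)<25)
green=(im[...,1]>im[...,0]+30)
comp('tray',(265,165,400,235),.035,.075)
comp('plate',(290,170,375,230),.04,.053,grey)
comp('bar',(220,280,295,330),.025,.05,green)
comp('pile',(355,255,455,330),.022,.038,grey)
comp('rackall',(355,255,455,330),.006,.08)
comp('tin',(390,155,450,215),.055,.09)
comp('box',(215,190,280,245),.01,.03)
comp('tape',(295,285,348,318),.03,.09)
b=cv2.resize(c['frame'][160:330,220:460,::-1],None,fx=3.3,fy=3.3,interpolation=cv2.INTER_CUBIC); cv2.imwrite('pics/crop0.png',b)
```

```text
table -4.2865579997760494e-06
tray 3819 [651.6 -34.8] [ 78.9 209.5] 8.1 z med 49.2
plate 2091 [653.7 -35.9] [ 67.8 161.2] 7.5 z med 49.1
bar 922 [459.  115.6] [34.8 90.2] 13.6 z med 35.9
pile 2167 [ 480.4 -165. ] [124.8  67.4] 74.4 z med 30.1
rackall 3121 [ 478.7 -163.1] [144.   83.5] 75.2 z med 30.4
tin 255 [ 678.3 -195.7] [74.1 74.6] 26.5 z med 61.2
box 1193 [629.3 129.5] [52.8 86.9] 27.3 z med 19.7
tape 736 [462.9  -2. ] [65.7 37.8] 88.7 z med 61.7
```

View pics/crop0.png

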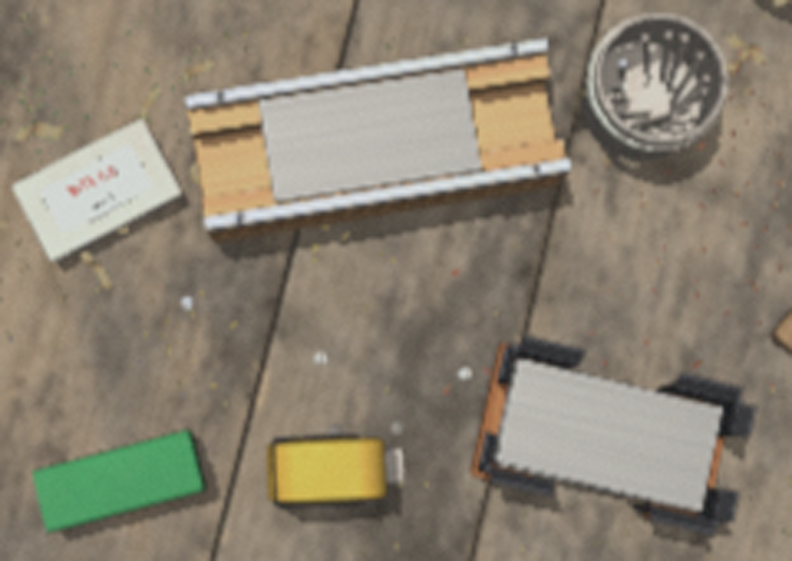

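The crop shows the plate corners at (262,100), (466,70), (480,170), (276,198), with about 45 mm of free tray on the right between the plate and the tin.

```bash
cat > d.py <<'E'
from h import *
import sys
def delta(x,y,z,yaw):  # mm,deg
    o=get_obs(); p=o['ee_pos']*1000; w=o['eef_rot'][2]; d=np.array([x,y,z])-p
    print('t',round(o['time_s'],2),'pos',p.round(1),'rpy',np.degrees(o['eef_rot']).round(2),'F',o['force'].round(1),'w',round(o['grip_width']*1000,1),'gf',round(o['grip_force'],1))
    print('tool dx %.1f dy %.1f dz %.1f roll %.2f'%(d[0]*np.cos(w)+d[1]*np.sin(w),d[0]*np.sin(w)-d[1]*np.cos(w),-d[2],-((yaw-np.degrees(w)+180)%360-180)))
if __name__=='__main__': delta(*map(float,sys.argv[1:5]))
E
python3 - <<'E'
from h import *
c=load('top0'); W=pts(c)
q=[(262,100),(466,70),(480,170),(276,198)]
P=np.array([onplane(c,220+u/3.3,160+v/3.3,.049)[:2]*1000 for u,v in q]); print(P.round(1),P.mean(0).round(1))
a=np.radians(8.1); T=np.array([651.6,-34.8]); X=np.array([np.cos(a),np.sin(a)]); Y=np.array([-np.sin(a),np.cos(a)])
print('plate in tray', np.round([[(p-T)@X,(p-T)@Y] for p in P],1))
# rail check
m=(W[...,2]>.0515)&(W[...,2]<.06); m[:165]=0;m[235:]=0;m[:,:265]=0;m[:,394:]=0
p=W[m][:,:2]*1000; t=(p-T); s=t@X
for r in (p[s>0],p[s<0]): 
    vx,vy,x0,y0=cv2.fitLine(r.astype(np.float32),cv2.DIST_L2,0,.01,.01).ravel(); print(len(r),np.degrees(np.arctan2(vy,vx)),x0,y0,r[:,1].min(),r[:,1].max())
m=(W[...,2]>.05); v,u=np.nonzero(m[70:150,425:505]); Z=W[70:150,425:505]; print('can',np.nanmax(Z[...,2]),np.nanmedian(Z[m[70:150,425:505]],0))
for s in (-82,-80,82):print(s,(T+s*Y).round(1))
E
python3 d.py 663 -116 174 98
```

```text
[[671.7  30.2]
 [687.  -87.2]
 [628.3 -93.1]
 [614.6  23.3]] [650.4 -31.7]
plate in tray [[ 29.1  61.5]
 [ 27.7 -56.9]
 [-31.2 -54.4]
 [-28.4  62.7]]
465 -81.841545 684.23364 -29.48156 -132.4754789023017 73.84814534974313
470 -82.05939 617.9338 -38.518387 -142.48859902278843 63.529670710811544
can 0.12318799285059694 [ 0.79129262 -0.27400376  0.11488559]
-82 [ 663.2 -116. ]
-80 [ 662.9 -114. ]
82 [640.   46.4]
t 0.1 pos [ 169.2 -523.   173.9] rpy [-1.7994e+02 -1.0000e-02  1.7920e+01] F [-0.6 -0.  -0.2] w 94.0 gf 0.0
tool dx 595.1 dy -235.4 dz -0.1 roll -80.08
```

Request:
send_rows --rows '[{"roll": -6.67,"jaw": 1},{"roll": -6.67,"jaw": 1},{"roll": -6.67,"jaw": 1},{"roll": -6.67,"jaw": 1},{"roll": -6.67,"jaw": 1},{"roll": -6.67,"jaw": 1},{"roll": -6.67,"jaw": 1},{"roll": -6.67,"jaw": 1},{"roll": -6.67,"jaw": 1},{"roll": -6.67,"jaw": 1},{"roll": -6.67,"jaw": 1},{"roll": -6.67,"jaw": 1}]'

```text
invalid input at $.rows[0]: expected keys dx, dy, dz, roll, jaw
```

Request:
send_rows --rows '[{"dx": 16.7,"dy": 27.3},{"dx": 16.7,"dy": 27.3},{"dx": 16.7,"dy": 27.3},{"dx": 16.7,"dy": 27.3},{"dx": 16.7,"dy": 27.3},{"dx": 16.7,"dy": 27.3},{"dx": 16.7,"dy": 27.3},{"dx": 16.7,"dy": 27.3},{"dx": 16.7,"dy": 27.3},{"dx": 16.7,"dy": 27.3}]'

```text
invalid input at $.rows[0]: expected keys dx, dy, dz, roll, jaw
```

Request:
send_rows --rows '[{"dx": 16.7,"dy": 27.3},{"dx": 16.7,"dy": 27.3},{"dx": 16.7,"dy": 27.3},{"dx": 16.7,"dy": 27.3},{"dx": 16.7,"dy": 27.3},{"dx": 16.7,"dy": 27.3},{"dx": 16.7,"dy": 27.3},{"dx": 16.7,"dy": 27.3},{"dx": 16.7,"dy": 27.3},{"dx": 16.7,"dy": 27.3},{},{}]'

```text
invalid input at $.rows[0]: expected keys dx, dy, dz, roll, jaw
```

```bash
python3 d.py 663 -114 33 98; python3 -c "
from h import *
snap('wrist','w1')"
```

```text
t 0.1 pos [ 169.2 -523.   173.9] rpy [-1.7994e+02 -1.0000e-02  1.7920e+01] F [-0.6 -0.  -0.2] w 94.0 gf 0.0
tool dx 595.7 dy -237.3 dz 140.9 roll -80.08
```

View pics/w1.png

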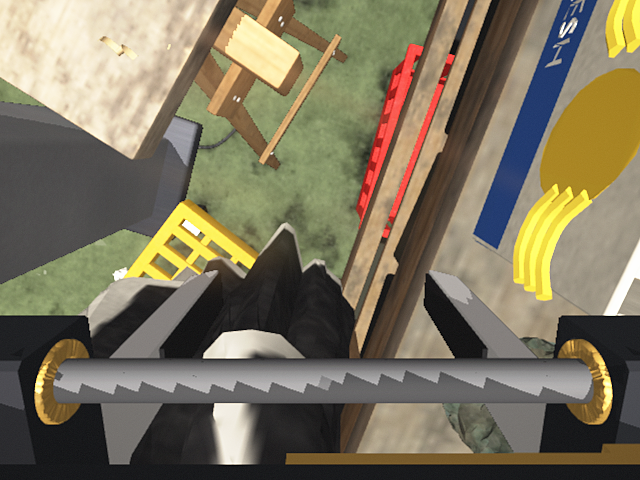

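The wrist view shows the arm still at its start, since each row needs all five keys. A crate sits close on the right, so I'll move clear first and rotate afterwards.

Request:
send_rows --rows '[{"dx": 15,"dy": -6,"dz": 0,"roll": 0,"jaw": 1},{"dx": 30,"dy": -12,"dz": 0,"roll": 0,"jaw": 1},{"dx": 30,"dy": -12,"dz": 0,"roll": 0,"jaw": 1},{"dx": 30,"dy": -12,"dz": 0,"roll": 0,"jaw": 1},{"dx": 30,"dy": -12,"dz": 0,"roll": 0,"jaw": 1},{"dx": 30,"dy": -12,"dz": 0,"roll": 0,"jaw": 1},{"dx": 30,"dy": -12,"dz": 0,"roll": 0,"jaw": 1},{"dx": 30,"dy": -12,"dz": 0,"roll": 0,"jaw": 1},{"dx": 30,"dy": -12,"dz": 0,"roll": 0,"jaw": 1},{"dx": 30,"dy": -12,"dz": 0,"roll": 0,"jaw": 1},{"dx": 30,"dy": -12,"dz": 0,"roll": 0,"jaw": 1}]'

```text
time_s: 1.07
ee_pos: [0.4312, -0.3052, 0.1743]
eef_rot: [-3.141, 0.0, 0.313]
force: [-0.2, -0.3, -0.4]
grip_width: 0.0241
grip_force: 0.0
```

Request:
send_rows --rows '[{"dx": 0,"dy": 0,"dz": 0,"roll": -6.67,"jaw": 1},{"dx": 0,"dy": 0,"dz": 0,"roll": -6.67,"jaw": 1},{"dx": 0,"dy": 0,"dz": 0,"roll": -6.67,"jaw": 1},{"dx": 0,"dy": 0,"dz": 0,"roll": -6.67,"jaw": 1},{"dx": 0,"dy": 0,"dz": 0,"roll": -6.67,"jaw": 1},{"dx": 0,"dy": 0,"dz": 0,"roll": -6.67,"jaw": 1},{"dx": 0,"dy": 0,"dz": 0,"roll": -6.67,"jaw": 1},{"dx": 0,"dy": 0,"dz": 0,"roll": -6.67,"jaw": 1},{"dx": 0,"dy": 0,"dz": 0,"roll": -6.67,"jaw": 1},{"dx": 0,"dy": 0,"dz": 0,"roll": -6.67,"jaw": 1},{"dx": 0,"dy": 0,"dz": 0,"roll": -6.67,"jaw": 1},{"dx": 0,"dy": 0,"dz": 0,"roll": -6.67,"jaw": 1}]'

```text
time_s: 2.07
ee_pos: [0.4301, -0.3064, 0.1742]
eef_rot: [-3.141, -0.0, 1.716]
force: [-0.4, -0.1, -0.2]
grip_width: 0.0005
grip_force: 0.0
```

```bash
python3 d.py 663 -114 33 98
```

```text
t 2.07 pos [ 430.1 -306.4  174.2] rpy [-1.7998e+02 -2.0000e-02  9.8290e+01] F [-0.4 -0.1 -0.2] w 0.5 gf 0.0
tool dx 156.8 dy 258.2 dz 141.2 roll 0.29
```

Request:
send_rows --rows '[{"dx": 15.7,"dy": 25.8,"dz": 0,"roll": 0.29,"jaw": 1},{"dx": 15.7,"dy": 25.8,"dz": 0,"roll": 0,"jaw": 1},{"dx": 15.7,"dy": 25.8,"dz": 0,"roll": 0,"jaw": 1},{"dx": 15.7,"dy": 25.8,"dz": 0,"roll": 0,"jaw": 1},{"dx": 15.7,"dy": 25.8,"dz": 0,"roll": 0,"jaw": 1},{"dx": 15.7,"dy": 25.8,"dz": 0,"roll": 0,"jaw": 1},{"dx": 15.7,"dy": 25.8,"dz": 0,"roll": 0,"jaw": 1},{"dx": 15.7,"dy": 25.8,"dz": 0,"roll": 0,"jaw": 1},{"dx": 15.7,"dy": 25.8,"dz": 0,"roll": 0,"jaw": 1},{"dx": 15.7,"dy": 25.8,"dz": 0,"roll": 0,"jaw": 1},{"dx": 0,"dy": 0,"dz": 30,"roll": 0,"jaw": 1},{"dx": 0,"dy": 0,"dz": 30,"roll": 0,"jaw": 1}]'

```text
time_s: 3.07
ee_pos: [0.6663, -0.115, 0.1143]
eef_rot: [3.139, 0.001, 1.707]
force: [-0.1, -0.5, -1.6]
grip_width: 0.0002
grip_force: 0.0
```

Request:
send_rows --rows '[{"dx": 0,"dy": 0,"dz": 30,"roll": 0,"jaw": 1},{"dx": 0,"dy": 0,"dz": 20,"roll": 0,"jaw": 1},{"dx": 0,"dy": 0,"dz": 0,"roll": 0,"jaw": 1}]'

```text
time_s: 3.32
ee_pos: [0.6624, -0.1157, 0.0591]
eef_rot: [-3.134, -0.003, 1.705]
force: [-0.5, 0.3, -0.3]
grip_width: 0.0008
grip_force: 0.0
```

```bash
python3 d.py 663 -114 33 98;  python3 -c "
from h import *
snap('wrist','w2')"
```

```text
t 3.32 pos [ 662.4 -115.7   59.1] rpy [-1.7957e+02 -1.6000e-01  9.7680e+01] F [-0.5  0.3 -0.3] w 0.8 gf 0.0
tool dx 1.6 dy 0.9 dz 26.1 roll -0.32
```

View pics/w2.png

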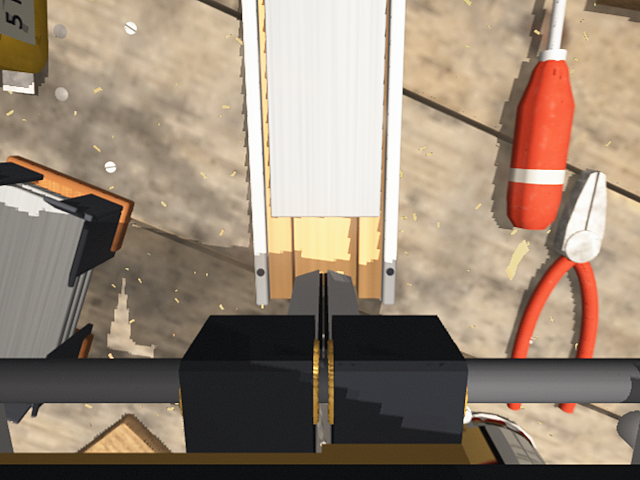

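The wrist view shows the fingers centred over the channel (column 324), with the plate's end at row 217 and the tray's end at row 298. Now I lower them into the groove and push.

Request:
send_rows --rows '[{"dx": 1,"dy": 0,"dz": 13,"roll": 0,"jaw": 1},{"dx": 0,"dy": 0,"dz": 13,"roll": 0,"jaw": 1},{"dx": 0,"dy": 0,"dz": 0,"roll": 0,"jaw": 1},{"dx": 6,"dy": 0,"dz": 0,"roll": 0,"jaw": 1},{"dx": 6,"dy": 0,"dz": 0,"roll": 0,"jaw": 1},{"dx": 6,"dy": 0,"dz": 0,"roll": 0,"jaw": 1},{"dx": 6,"dy": 0,"dz": 0,"roll": 0,"jaw": 1},{"dx": 6,"dy": 0,"dz": 0,"roll": 0,"jaw": 1},{"dx": 6,"dy": 0,"dz": 0,"roll": 0,"jaw": 1},{"dx": 0,"dy": 0,"dz": 0,"roll": 0,"jaw": 1}]'

```text
time_s: 4.2
ee_pos: [0.6599, -0.0783, 0.0386]
eef_rot: [3.141, -0.0, 1.706]
force: [-0.1, -0.7, -0.8]
grip_width: 0.0003
grip_force: 0.0
```

```bash
python3 d.py 648.5 -12.7 33 98.1
```

```text
t 4.2 pos [659.9 -78.3  38.6] rpy [179.99  -0.    97.73] F [-0.1 -0.7 -0.8] w 0.3 gf 0.0
tool dx 66.5 dy -2.4 dz 5.6 roll -0.37
```

Request:
send_rows --rows '[{"dx": 0,"dy": -2,"dz": 3,"roll": -0.35,"jaw": 1},{"dx": 6,"dy": 0,"dz": 0,"roll": 0,"jaw": 1},{"dx": 6,"dy": 0,"dz": 0,"roll": 0,"jaw": 1},{"dx": 6,"dy": 0,"dz": 0,"roll": 0,"jaw": 1},{"dx": 6,"dy": 0,"dz": 0,"roll": 0,"jaw": 1},{"dx": 6,"dy": 0,"dz": 0,"roll": 0,"jaw": 1},{"dx": 6,"dy": 0,"dz": 0,"roll": 0,"jaw": 1},{"dx": 6,"dy": 0,"dz": 0,"roll": 0,"jaw": 1},{"dx": 5,"dy": 0,"dz": 0,"roll": 0,"jaw": 1},{"dx": 3,"dy": 0,"dz": 0,"roll": 0,"jaw": 1},{"dx": 0,"dy": 0,"dz": 0,"roll": 0,"jaw": 1}]'

```text
time_s: 5.12
ee_pos: [0.6509, -0.0297, 0.0355]
eef_rot: [3.142, -0.0, 1.711]
force: [0.5, -0.5, 0.5]
grip_width: 0.0005
grip_force: 0.0
```

```bash
cat > pl.py <<'E'
from h import *
def plate(tag,h,lo,hi,box):
    c=snap('top',tag); W=pts(c); im=c['frame'].astype(int); u0,v0,u1,v1=box
    m=np.zeros((480,640),bool); m[v0:v1,u0:u1]=1
    m&=(W[...,2]>lo)&(W[...,2]<hi)&(im.max(-1)-im.min(-1)<25)
    n,l,s,_=cv2.connectedComponentsWithStats(m.astype(np.uint8)); k=1+np.argmax(s[1:,4]); p=W[l==k]
    (cx,cy),wh,a=cv2.minAreaRect((p[:,:2]*1000).astype(np.float32)); print(np.round([cx,cy,*wh,a],1),p[:,2].mean())
    return c,W,p
E
python3 d.py 648.5 -12.7 33 98.1
python3 - <<'E'
from pl import *
c,W,p=plate('top1',.049,.04,.0505,(230,150,375,240))
T=np.array([651.6,-34.8]);a=np.radians(8.1);Y=np.array([-np.sin(a),np.cos(a)]);X=np.array([np.cos(a),np.sin(a)])
q=p[:,:2]*1000-T; s=q@Y; print(np.percentile(s,[0,1,99,100])); k=s>110; print(np.percentile((q@X)[k],[1,99]))
cv2.imwrite('pics/crop1.png',cv2.resize(c['frame'][160:250,220:420,::-1],None,fx=4,fy=4,interpolation=cv2.INTER_CUBIC))
E
```

```text
t 5.12 pos [650.9 -29.7  35.5] rpy [180.    -0.    98.06] F [ 0.5 -0.5  0.5] w 0.5 gf 0.0
tool dx 17.2 dy 0.0 dz 2.5 roll -0.04
[669.8  67.7   0.8   9.6   6.5] 0.04759209121248117
[ 94.07676395  94.10480452 103.55517422 103.65810924]Traceback (most recent call last):
  File "<stdin>", line 4, in <module>
    return _quantile_unchecked(
        a, q, axis, out, overwrite_input, method, keepdims, weights)
    return _ureduce(a,
                    func=_quantile_ureduce_func,
    ...<5 lines>...
                    overwrite_input=overwrite_input,
                    method=method)
    r = func(a, **kwargs)
    result = _quantile(arr,
                       quantiles=q,
    ...<2 lines>...
                       out=out,
                       weights=wgt)
    slices_having_nans = np.isnan(arr[-1, ...])
                                  ~~~^^^^^^^^^
IndexError: index -1 is out of bounds for axis 0 with size 0
```

Run:
```python
from h import *
c=snap('scene','s1'); a=c['frame'][180:340,200:400,::-1]; b=snap('wrist','w3')['frame'][:,:,::-1]
A=cv2.resize(a,(400,320),interpolation=cv2.INTER_CUBIC); B=cv2.resize(b,(400,300))
B=np.vstack([B,np.zeros((20,400,3),np.uint8)]); cv2.imwrite('pics/c2.png',np.hstack([A,B]))
```

```text
(no output)
```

View pics/c2.png

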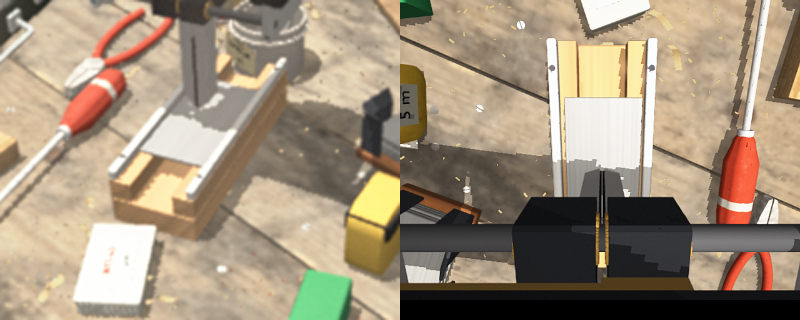

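```bash
python3 - <<'E'
from h import *
T=np.array([651.6,-34.8]);a=np.radians(8.1);Y=np.array([-np.sin(a),np.cos(a)]);X=np.array([np.cos(a),np.sin(a)])
for n in('s1','w3','scene0'):
    c=load(n);W=pts(c).reshape(-1,3)*1000;C=c['frame'].reshape(-1,3);q=W[:,:2]-T;x=q@X;y=q@Y
    print(n)
    for s in range(-105,110,10):
        r=[]
        for xx in (-26,-12,0,12,26):
            m=(abs(y-s)<3)&(abs(x-xx)<3)&(W[:,2]<300); r.append('%5.1f'%np.median(W[m,2]) if m.any() else '  -  ')
        print(s,*r)
o=get_obs();print(o['force'],o['ee_pos'])
E
cp pics/s1.png pics/s1b.png
```

```text
s1
-105  44.1   -     -    22.1  43.4
-95  45.0   -    24.1  23.8  44.1
-85  44.9   -    25.1  25.2  44.3
-75  44.8   -     -     -     -  
-65  44.7   -     -     -     -  
-55  48.3  48.1  47.6   -     -  
-45  48.5  48.5  48.6   -     -  
-35  49.0  48.8  48.4   -     -  
-25  48.3  49.3  47.9   -     -  
-15  49.7  49.4  49.0   -    48.7
-5  49.2  99.3  49.1  48.3  48.6
5 109.5 111.2  48.7  49.1  48.8
15 263.2 113.2 110.0 110.7  48.9
25 234.1 211.0 206.8 206.2 205.8
35 242.5 270.0 250.3 261.9 176.4
45  49.1  48.6  48.2  48.3  48.8
55  47.8  49.0  48.1  47.8  49.2
65  47.8  48.2  26.8  45.3  46.1
75  44.6   -    24.5  24.4  44.2
85  45.5   -    24.0  24.9  44.7
95  44.3  24.6  24.5  25.1  44.2
105  23.6  13.5  15.7  14.5  22.9
w3
-105   -     -    23.8   -     -  
-95   -     -    24.2   -     -  
-85   -     -    24.4   -     -  
-75   -     -     -     -     -  
-65   -     -     -     -     -  
-55   -     -     -     -     -  
-45   -     -     -     -     -  
-35   -     -    48.4   -     -  
-25   -     -    48.5   -     -  
-15  48.3   -    48.2   -    48.2
-5  48.3   -   1
[... 499 characters left out ...]
   -     -     -    44.4
-65  45.7   -     -     -    44.8
-55  46.4  48.5  48.5  48.4  47.4
-45  48.7  48.8  49.0  49.0  48.5
-35  48.9  48.6  49.2  49.0  49.3
-25  49.4  48.8  48.4  49.2  49.0
-15  48.7  48.4  49.1  49.1  47.9
-5  48.9  48.3  48.8  48.4  47.8
5  49.1  50.2  48.8  48.3  48.1
15  48.6  48.3  48.1  48.4  47.8
25  48.9  49.3  48.6  48.8  48.0
35  48.7  48.3  48.0  48.8  49.0
45  49.4  48.6  25.5  27.4  48.2
55  48.9  48.9  46.6  36.2  47.9
65  47.7  47.4  45.2  25.4  45.6
75  44.8   -    25.2  24.4  44.8
85  44.5   -    25.0  24.6  44.5
95  44.6  23.6  25.2  24.1  45.0
105  22.6  12.0  15.8  14.3  23.1
[-0.62281307  0.25919866 -1.48547708] [ 0.65095307 -0.0306002   0.03545934]
```

Run:
```python
from h import *
T=np.array([651.6,-34.8]);a=np.radians(8.1);Y=np.array([-np.sin(a),np.cos(a)]);X=np.array([np.cos(a),np.sin(a)])
c=load('s1');W=pts(c)*1000
for u in (294,299,304):
  for v in range(222,238,2):
    p=W[v,u]; print(u,v,p.round(1),'tray',((p[:2]-T)@X).round(1),((p[:2]-T)@Y).round(1))
o=get_obs();R=cv2.Rodrigues(np.array(c['rvec']))[0];e=R@o['ee_pos']+np.array(c['tvec']).reshape(3);k=c['camera_matrix']@e;print('tcp px',k[:2]/k[2], o['qpos'])
```

```text
294 222 [657.2 -21.5  87.9] tray 7.4 12.4
294 224 [657.3 -21.3  83.8] tray 7.5 12.6
294 226 [656.5 -19.8  80.8] tray 7.0 14.1
294 228 [658.4 -22.1  74.5] tray 8.5 11.7
294 230 [656.8 -19.4  72.5] tray 7.3 14.5
294 232 [671.4 -39.3  50.6] tray 19.0 -7.2
294 234 [671.1 -38.4  46.8] tray 18.8 -6.4
294 236 [666.8 -32.1  47.9] tray 15.5 0.5
299 222 [646.1 -20.7  92.1] tray -3.4 14.7
299 224 [646.5 -20.9  87.8] tray -3.1 14.5
299 226 [647.6 -22.2  82.4] tray -2.2 13.1
299 228 [647.3 -21.4  78.7] tray -2.3 13.8
299 230 [645.9 -19.   76.5] tray -3.4 16.4
299 232 [647.6 -21.1  70.4] tray -2.0 14.1
299 234 [648.5 -22.   65.2] tray -1.3 13.1
299 236 [659.6 -37.4  47.2] tray 7.6 -3.7
304 222 [638.5 -24.7  92.3] tray -11.5 11.8
304 224 [637.6 -23.1  89.5] tray -12.2 13.5
304 226 [637.8 -23.1  85.3] tray -12.0 13.6
304 228 [637.4 -22.1  81.8] tray -12.3 14.5
304 230 [637.2 -21.6  77.9] tray -12.4 15.0
304 232 [657.9 -51.4  47.8] tray 3.9 -17.3
304 234 [654.3 -45.8  48.2] tray 1.1 -11.3
304 236 [650.3 -39.6  49.1] tray -2.0 -4.6
tcp px [301.2665027 244.6282537] [-1.03144724e-01  6.56426761e-01  1.33521029e+00 -5.15277763e-05
  1.14990889e+00 -2.43037043e-01]
```

```bash
python3 - <<'E'
from h import *
# fingertip = last visible finger pixels near centre col in wrist images
for n,tz in(('w2',59.1),('w3',35.5)):
    c=load(n);W=pts(c)*1000
    for u in (316,320,324,328,332): 
        r=[(v,*W[v,u].round(1)) for v in range(245,312,6)]
        print(n,u,[(v,float(z)) for v,x,y,z in r])
E
python3 - <<'E'
import sys; sys.path.insert(0,'.')
from h import *
c=snap('scene','s2');W=pts(c)*1000
for v in range(222,240,3): print(W[v,299].round(1))
print(get_obs()['ee_pos'],get_obs()['grip_width'])
E
```

```text
w2 316 [(245, 24.7), (251, 24.5), (257, 24.0), (263, 24.8), (269, 24.8), (275, 97.8), (281, 105.5), (287, 112.7), (293, 118.5), (299, 125.7), (305, 131.8), (311, 136.8)]
w2 320 [(245, 24.1), (251, nan), (257, 25.1), (263, 24.1), (269, 24.9), (275, 94.4), (281, 101.4), (287, 109.4), (293, 115.3), (299, 122.3), (305, 127.3), (311, 133.9)]
w2 324 [(245, 24.2), (251, 24.8), (257, 24.0), (263, 24.4), (269, 25.0), (275, 93.3), (281, 101.5), (287, 109.4), (293, 114.4), (299, 122.8), (305, 128.2), (311, 132.7)]
w2 328 [(245, 24.1), (251, 22.5), (257, 24.8), (263, 23.1), (269, 24.0), (275, 97.0), (281, 105.0), (287, 112.7), (293, 118.9), (299, 125.1), (305, 130.1), (311, 136.1)]
w2 332 [(245, 24.9), (251, 24.8), (257, 23.5), (263, 23.8), (269, 24.1), (275, 96.6), (281, 106.0), (287, 112.2), (293, 118.5), (299, 126.0), (305, 131.0), (311, 137.0)]
w3 316 [(245, 49.0), (251, 47.3), (257, 48.7), (263, 48.1), (269, 47.8), (275, 73.4), (281, 81.3), (287, 88.6), (293, 96.6), (299, 102.5), (305, 106.1), (311, 111.8)]
w3 320 [(245, 48.7), (251, 47.7), (257, 47.6), (263, 48.6), (269, 48.2), (275, 68.9), (281, 77.6), (287, 84.8), (293, 91.2), (299, 97.5), (305, 103.4), (311, 109.4)]
w3 324 [(245, 48.7), (251, 47.9), (257, 47.5), (263, 49.4), (269, 48.2), (275, 70.1), (281, 78.2), (287, 84.8), (293, 90.9), (299, 98.0), (305, 103.0), (311, 108.1)]
w3 328 [(245, 48.7), (251, 47.5), (257, 48.2), (263, 48.3), (269, 48.7), (275, 74.4), (281, 81.7), (287, nan), (293, 95.1), (299, 100.2), (305, 107.2), (311, 112.1)]
w3 332 [(245, 48.6), (251, 48.7), (257, 48.5), (263, 48.6), (269, 48.3), (275, 73.2), (281, 81.9), (287, 88.6), (293, 94.7), (299, 102.1), (305, 107.1), (311, 111.3)]
[647.1 -22.2  90.9]
[647.4 -22.   84.7]
[648.3 -22.7  77.6]
[648.6 -22.6  71.2]
[660.4 -38.9  50.3]
[657.3 -33.9  48. ]
[ 0.65092878 -0.03067829  0.03541387] 0.00014552689302363783
```

The fingertips are really about 30 mm higher than the reported TCP: the cameras put the tips at z≈66 where the robot reports 35.5. So the fingers passed over the plate without touching it. I'll go back and lower them by the true height.

Request:
send_rows --rows '[{"dx": -15,"dy": 0,"dz": 0,"roll": 0,"jaw": 1},{"dx": -20,"dy": 0,"dz": 0,"roll": 0,"jaw": 1},{"dx": -20,"dy": 0,"dz": 0,"roll": 0,"jaw": 1},{"dx": -20,"dy": 0,"dz": 0,"roll": 0,"jaw": 1},{"dx": -10,"dy": 0,"dz": 0,"roll": 0,"jaw": 1},{"dx": 0,"dy": 0,"dz": 0,"roll": 0,"jaw": 1},{"dx": 0,"dy": 0,"dz": 10,"roll": 0,"jaw": 1},{"dx": 0,"dy": 0,"dz": 10,"roll": 0,"jaw": 1},{"dx": 0,"dy": 0,"dz": 6,"roll": 0,"jaw": 1},{"dx": 0,"dy": 0,"dz": 5,"roll": 0,"jaw": 1},{"dx": 0,"dy": 0,"dz": 0,"roll": 0,"jaw": 1}]'

```text
time_s: 6.23
ee_pos: [0.662, -0.1137, 0.0027]
eef_rot: [-3.139, -0.001, 1.712]
force: [-1.3, -0.7, -0.6]
grip_width: 0.0007
grip_force: 0.0
```

```bash
python3 d.py 651.1 -31.2 4 98.1
python3 - <<'E'
from h import *
c=snap('wrist','w4');W=pts(c)*1000
for v in range(245,290,4): print(v,W[v,320].round(1),W[v,312].round(1))
b=c['frame'][100:320,180:470,::-1];cv2.imwrite('pics/c4.png',cv2.resize(b,None,fx=2,fy=2))
E
```

```text
t 6.23 pos [ 662.  -113.7    2.7] rpy [-1.7987e+02 -5.0000e-02  9.8070e+01] F [-1.3 -0.7 -0.6] w 0.7 gf 0.0
tool dx 83.3 dy 0.8 dz -1.3 roll -0.03
245 [655.9 -88.7  47.7] [652.6 -89.3  47.4]
249 [656.8 -96.7  24.4] [653.  -97.2  24.8]
253 [657.  -98.6  24.7] [653.3 -99.2  24.5]
257 [ 657.4 -100.9   23.5] [ 653.5 -101.    25. ]
261 [ 657.6 -102.5   24.7] [ 653.8 -103.    24.9]
265 [ 657.9 -104.9   23.3] [ 654.1 -105.1   24.7]
269 [ 658.1 -106.5   24.7] [ 654.3 -107.2   24.2]
273 [ 658.1 -105.5   33.7] [ 654.4 -104.8   37.2]
277 [ 658.1 -105.1   40.4] [ 654.5 -104.3   44.2]
281 [ 658.2 -105.6   44.4] [ 654.7 -104.2   49.5]
285 [ 658.3 -105.5   49.7] [ 654.8 -104.7   53.1]
289 [ 658.3 -105.5   54.1] [ 655.  -104.4   58.3]
```

View pics/c4.png

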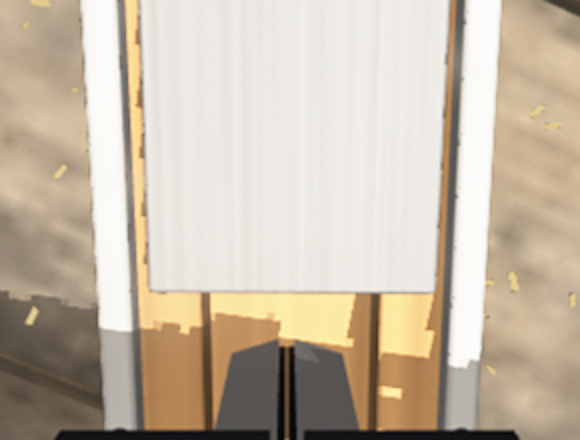

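The fingers are now in the groove, with tip z≈31, and about 14 mm behind the plate's end. I'll push 102 mm in total.

Request:
send_rows --rows '[{"dx": 6,"dy": 0,"dz": 0,"roll": 0,"jaw": 1},{"dx": 6,"dy": 0,"dz": 0,"roll": 0,"jaw": 1},{"dx": 5,"dy": 0,"dz": 0,"roll": 0,"jaw": 1},{"dx": 5,"dy": 0,"dz": 0,"roll": 0,"jaw": 1},{"dx": 5,"dy": 0,"dz": 0,"roll": 0,"jaw": 1},{"dx": 5,"dy": 0,"dz": 0,"roll": 0,"jaw": 1},{"dx": 5,"dy": 0,"dz": 0,"roll": 0,"jaw": 1},{"dx": 5,"dy": 0,"dz": 0,"roll": 0,"jaw": 1},{"dx": 5,"dy": 0,"dz": 0,"roll": 0,"jaw": 1},{"dx": 5,"dy": 0,"dz": 0,"roll": 0,"jaw": 1},{"dx": 0,"dy": 0,"dz": 0,"roll": 0,"jaw": 1}]'

```text
time_s: 7.2
ee_pos: [0.6553, -0.0619, 0.0044]
eef_rot: [-3.141, -0.0, 1.712]
force: [0.2, 0.4, -0.1]
grip_width: 0.0007
grip_force: 0.0
```

Request:
send_rows --rows '[{"dx": 5,"dy": 0,"dz": 0,"roll": 0,"jaw": 1},{"dx": 5,"dy": 0,"dz": 0,"roll": 0,"jaw": 1},{"dx": 5,"dy": 0,"dz": 0,"roll": 0,"jaw": 1},{"dx": 5,"dy": 0,"dz": 0,"roll": 0,"jaw": 1},{"dx": 5,"dy": 0,"dz": 0,"roll": 0,"jaw": 1},{"dx": 5,"dy": 0,"dz": 0,"roll": 0,"jaw": 1},{"dx": 5,"dy": 0,"dz": 0,"roll": 0,"jaw": 1},{"dx": 5,"dy": 0,"dz": 0,"roll": 0,"jaw": 1},{"dx": 4,"dy": 0,"dz": 0,"roll": 0,"jaw": 1},{"dx": 0,"dy": 0,"dz": 0,"roll": 0,"jaw": 1}]'

```text
time_s: 8.03
ee_pos: [0.6493, -0.0186, 0.0044]
eef_rot: [-3.141, -0.0, 1.712]
force: [0.1, 0.2, 0.7]
grip_width: 0.0007
grip_force: 0.0
```

```bash
python3 d.py 648.3 -12 4 98.1
cat > tr.py <<'E'
from h import *
import sys
T=np.array([651.6,-34.8]);a=np.radians(8.1);Y=np.array([-np.sin(a),np.cos(a)]);X=np.array([np.cos(a),np.sin(a)])
c=snap('scene',sys.argv[1]);W=pts(c)*1000;im=c['frame'].astype(int)
q=W[...,:2]-T;x=q@X;y=q@Y
m=(W[...,2]>44)&(W[...,2]<52)&(y>108)&(y<185)&(abs(x)<50)
print(m.sum(),np.percentile(y[m],[1,50,99,99.7]),np.percentile(x[m],[1,99]),np.median(W[m][:,2]))
m2=m&(abs(y-125)<12);print('x at 125',np.percentile(x[m2],[2,98]))
E
python3 tr.py s3
```

```text
t 8.03 pos [649.3 -18.6   4.4] rpy [-1.7999e+02 -1.0000e-02  9.8060e+01] F [0.1 0.2 0.7] w 0.7 gf 0.0
tool dx 6.6 dy -0.0 dz 0.4 roll -0.04
641 [108.27881956 128.96272928 146.83972289 147.16772712] [-29.210361    29.51927183] 48.522153598111395
x at 125 [-28.7390034   29.25053412]
```

Request:
send_rows --rows '[{"dx": 4,"dy": 0,"dz": 0,"roll": 0,"jaw": 1},{"dx": 2,"dy": 0,"dz": 0,"roll": 0,"jaw": 1},{"dx": 0,"dy": 0,"dz": 0,"roll": 0,"jaw": 1},{"dx": -3,"dy": 0,"dz": 0,"roll": 0,"jaw": 1},{"dx": 0,"dy": 0,"dz": -20,"roll": 0,"jaw": 1},{"dx": 0,"dy": 0,"dz": -30,"roll": 0,"jaw": 1},{"dx": 0,"dy": 0,"dz": -30,"roll": 0,"jaw": 1},{"dx": 20,"dy": 0,"dz": 0,"roll": 0,"jaw": -1},{"dx": 25,"dy": 0,"dz": 0,"roll": 0,"jaw": -1},{"dx": 25,"dy": 0,"dz": 0,"roll": 0,"jaw": -1},{"dx": 25,"dy": 0,"dz": 0,"roll": 0,"jaw": -1},{"dx": 0,"dy": 0,"dz": 0,"roll": 0,"jaw": -1}]'

```text
time_s: 9.08
ee_pos: [0.6351, 0.0811, 0.0846]
eef_rot: [3.142, -0.001, 1.714]
force: [0.5, 0.0, -0.3]
grip_width: 0.0306
grip_force: 0.0
```

```bash
python3 d.py 634.6 85 -1 98.1;python3 tr.py s4; python3 -c "
from h import *
snap('wrist','w5')"
```

```text
t 9.08 pos [635.1  81.1  84.6] rpy [ 1.800e+02 -4.000e-02  9.819e+01] F [ 0.5  0.  -0.3] w 30.6 gf 0.0
tool dx 4.0 dy 0.0 dz 85.6 roll 0.09
727 [108.47801877 131.63329231 151.69022067 152.35378504] [-29.00803184  29.68807045] 48.574170186453635
x at 125 [-28.57088305  29.28660477]
```

View pics/w5.png

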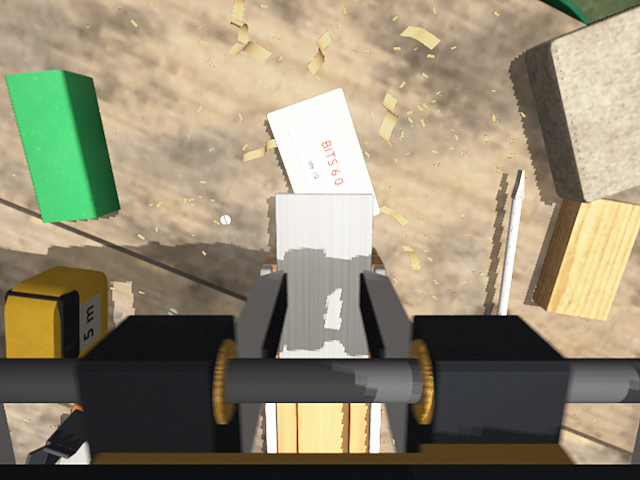

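The plate sticks out at (325,220), just above the white box and without touching it, and the fingers straddle it. I'll finish opening, lower and grip.

Request:
send_rows --rows '[{"dx": 4,"dy": 0,"dz": 0,"roll": 0,"jaw": -1},{"dx": 0,"dy": 0,"dz": 0,"roll": 0,"jaw": -1},{"dx": 0,"dy": 0,"dz": 0,"roll": 0,"jaw": -1},{"dx": 0,"dy": 0,"dz": 0,"roll": 0,"jaw": -1},{"dx": 0,"dy": 0,"dz": 0,"roll": 0,"jaw": -1},{"dx": 0,"dy": 0,"dz": 20,"roll": 0,"jaw": -1},{"dx": 0,"dy": 0,"dz": 20,"roll": 0,"jaw": -1},{"dx": 0,"dy": 0,"dz": 0,"roll": 0,"jaw": -1}]'

```text
time_s: 9.85
ee_pos: [0.6332, 0.0811, 0.0407]
eef_rot: [-3.136, -0.0, 1.711]
force: [-0.7, -0.3, -1.3]
grip_width: 0.0916
grip_force: 0.0
```

Request:
send_rows --rows '[{"dx": 0,"dy": 0,"dz": 20,"roll": 0,"jaw": -1},{"dx": 0,"dy": 0,"dz": 15,"roll": 0,"jaw": -1},{"dx": 0,"dy": 0,"dz": 10,"roll": 0,"jaw": -1},{"dx": 0,"dy": 0,"dz": 0,"roll": 0,"jaw": -1},{"dx": 0,"dy": 0,"dz": 0,"roll": 0,"jaw": -1}]'

```text
time_s: 10.27
ee_pos: [0.6353, 0.0814, -0.0]
eef_rot: [-3.142, -0.0, 1.711]
force: [0.7, 0.6, 0.3]
grip_width: 0.0942
grip_force: 0.0
```

```bash
python3 d.py 634.6 85 -1 98.1
python3 - <<'E'
from h import *
c=snap('wrist','w6');s=snap('scene','s5')
A=cv2.resize(s['frame'][160:360,190:440,::-1],(400,320),interpolation=cv2.INTER_CUBIC);B=cv2.resize(c['frame'][100:420,120:520,::-1],(400,320))
cv2.imwrite('pics/c6.png',np.hstack([A,B]))
W=pts(s)*1000;o=get_obs()['ee_pos']*1000
# finger pixels: points within 12mm of finger planes along closing axis
a=np.radians(8.1);X=np.array([np.cos(a),np.sin(a)]);Y=np.array([-np.sin(a),np.cos(a)]);q=W[...,:2]-o[:2];x=q@X;y=q@Y
for sg in(-1,1):
    m=(abs(sg*x-50)<14)&(abs(y)<15)&(W[...,2]>23); z=W[m][:,2]; print(sg,m.sum(),np.sort(z)[:12].round(1), np.percentile(y[m],[5,95]).round(1))
E
```

```text
t 10.27 pos [635.3  81.4  -0. ] rpy [-180.     -0.     98.01] F [0.7 0.6 0.3] w 94.2 gf 0.0
tool dx 3.7 dy -0.2 dz 1.0 roll -0.09
-1 957 [32.4 34.  34.9 35.5 35.6 35.8 35.8 37.1 37.7 37.9 38.2 38.3] [-12.1  12.5]
1 724 [30.8 31.6 31.7 31.8 33.  33.2 33.2 33.5 33.6 34.1 34.2 34.4] [-12.3  10.5]
```

View pics/c6.png

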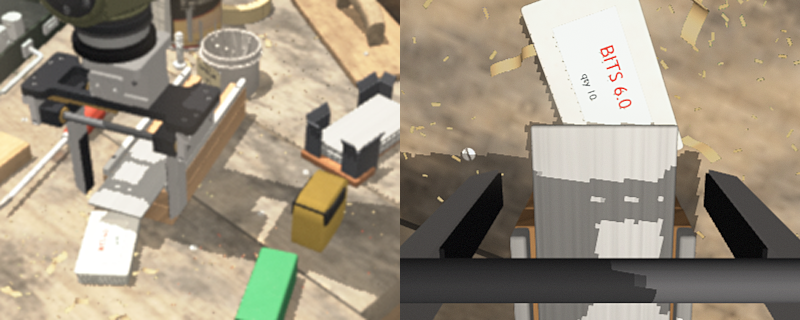

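The fingers straddle the plate's free end, outboard of the rails. Now I grip.

Request:
send_rows --rows '[{"dx": 4,"dy": 0,"dz": 2,"roll": 0,"jaw": -1},{"dx": 0,"dy": 0,"dz": 0,"roll": 0,"jaw": 1},{"dx": 0,"dy": 0,"dz": 0,"roll": 0,"jaw": 1},{"dx": 0,"dy": 0,"dz": 0,"roll": 0,"jaw": 1},{"dx": 0,"dy": 0,"dz": 0,"roll": 0,"jaw": 1},{"dx": 0,"dy": 0,"dz": 0,"roll": 0,"jaw": 1},{"dx": 0,"dy": 0,"dz": 0,"roll": 0,"jaw": 1},{"dx": 0,"dy": 0,"dz": 0,"roll": 0,"jaw": 1}]' --force 45

```text
time_s: 11.03
ee_pos: [0.6346, 0.0854, -0.0025]
eef_rot: [3.142, -0.0, 1.711]
force: [0.4, 0.6, 1.5]
grip_width: 0.0587
grip_force: 45.0
```

Request:
send_rows --rows '[{"dx": 0,"dy": 0,"dz": 0,"roll": 0,"jaw": 1},{"dx": 0,"dy": 0,"dz": -4,"roll": 0,"jaw": 1},{"dx": 0,"dy": 0,"dz": -6,"roll": 0,"jaw": 1},{"dx": 0,"dy": 0,"dz": -10,"roll": 0,"jaw": 1},{"dx": 0,"dy": 0,"dz": -15,"roll": 0,"jaw": 1},{"dx": 0,"dy": 0,"dz": -20,"roll": 0,"jaw": 1},{"dx": 0,"dy": 0,"dz": -20,"roll": 0,"jaw": 1},{"dx": 0,"dy": 0,"dz": -15,"roll": 0,"jaw": 1},{"dx": 0,"dy": 0,"dz": 0,"roll": 0,"jaw": 1}]'

```text
time_s: 11.78
ee_pos: [0.6362, 0.0856, 0.0919]
eef_rot: [3.136, 0.0, 1.711]
force: [0.3, -0.1, -1.5]
grip_width: 0.059
grip_force: 45.0
```

```bash
cat > held.py <<'E'
from h import *
import sys
# plate surface in wrist depth, expressed in tool frame
from scipy.spatial.transform import Rotation as Ro
o=get_obs();c=snap('wrist',sys.argv[1]);W=pts(c);R=Ro.from_euler('xyz',o['eef_rot']).as_matrix()
L=(W-o['ee_pos'])@R*1000; im=c['frame'].astype(int)
m=(abs(L[...,2]+50)<25)&(abs(L[...,1])<36)&(im.max(-1)-im.min(-1)<30)&(L[...,0]>10)&(L[...,0]<110)
n,l,s,_=cv2.connectedComponentsWithStats(m.astype(np.uint8));k=1+np.argmax(s[1:,4]);p=L[l==k]
print(len(p),'x',np.percentile(p[:,0],[1,99,99.8]).round(1),'y',np.percentile(p[:,1],[1,50,99]).round(1),'z',np.percentile(p[:,2],[1,50,99]).round(1))
A=np.c_[p[:,:2],np.ones(len(p))];f=np.linalg.lstsq(A,p[:,2],rcond=None)[0];print('plane slope deg x,y',np.degrees(f[:2]).round(2),'z at 0',f[2].round(1), 'z world med',np.median(W[l==k][:,2]*1000).round(1))
for a,b in((15,25),(35,45),(50,60),(60,70),(70,80)):
    q=p[(p[:,0]>a)&(p[:,0]<b)]
    if len(q)>20: print(a,b,len(q),np.percentile(q[:,1],[1,99]).round(1))
E
python3 held.py w7; python3 d.py 634.6 85 -1 98.1
```

```text
8126 x [10.1 30.6 30.8] y [-35.1  -0.6  35. ] z [-71.9 -51.1 -41.5]
plane slope deg x,y [ 8.12 -0.85] z at 0 -54.5 z world med 143.0
15 25 3452 [-30.9  27.5]
t 11.83 pos [635.5  85.5  89.6] rpy [1.798e+02 1.000e-02 9.802e+01] F [-0.4 -0.6 -2.2] w 59.2 gf 45.0
tool dx -0.4 dy -0.9 dz 90.6 roll -0.08
```

```bash
cat > held2.py <<'E'
from h import *
import sys
from scipy.spatial.transform import Rotation as Ro
def held(tag,new=True,xr=(-5,60)):
    o=get_obs();R=Ro.from_euler('xyz',o['eef_rot']).as_matrix()
    for cam in('wrist','scene'):
        c=snap(cam,tag+cam);L=(pts(c)-o['ee_pos'])@R*1000
        lo,hi=(-5,60) if cam=='wrist' else (-100,60)
        m=(abs(L[...,2]+50)<20)&(abs(L[...,1])<24)&(L[...,0]>lo)&(L[...,0]<hi);p=L[m]
        for x in range(lo,hi,8):
            k=(p[:,0]>=x)&(p[:,0]<x+8)
            if k.sum()>8: print(cam,x,k.sum(),'z',np.percentile(p[k,2],[5,50,95]).round(1))
        print('xmax',np.percentile(p[:,0],[.5,99.5]).round(1))
if __name__=='__main__': held(sys.argv[1])
E
python3 held2.py h1
```

```text
wrist -5 2031 z [-51.8 -50.8 -49.9]
wrist 3 2094 z [-51.9 -50.9 -49.9]
wrist 11 2184 z [-52. -51. -50.]
wrist 19 2245 z [-52.1 -51.1 -50.1]
wrist 27 1218 z [-52.2 -51.  -49.5]
xmax [-4.8 30.7]
scene -92 11 z [-49.2 -48.3 -47.2]
scene -84 21 z [-49.  -48.6 -47.2]
scene -76 41 z [-49.6 -48.2 -47. ]
scene -68 35 z [-49.8 -48.7 -47.5]
scene -60 40 z [-49.7 -48.4 -47.4]
scene -52 42 z [-49.5 -48.6 -47.5]
scene -44 48 z [-49.8 -48.8 -48.1]
scene -36 57 z [-49.7 -48.9 -47.7]
scene -28 65 z [-50.1 -49.1 -47.4]
scene -20 81 z [-50.5 -49.1 -47.8]
scene -12 89 z [-50.2 -49.1 -47.9]
scene -4 98 z [-50.6 -49.4 -48. ]
scene 4 91 z [-50.5 -49.2 -48.3]
scene 12 106 z [-50.9 -49.4 -48.4]
scene 20 102 z [-51.3 -49.7 -48.6]
scene 28 68 z [-50.7 -48.9 -46.6]
xmax [-86.6  30.6]
```

```bash
python3 - <<'E'
from h import *
for n in('scene0','top0'):
    c=load(n);W=pts(c)*1000;im=c['frame'].astype(int)
    g=(im[...,1]>im[...,0]+30)&(im[...,1]>im[...,2]+15)&(abs(W[...,2]-36)<4)&(abs(W[...,0]-459)<70)&(abs(W[...,1]-115)<80)
    p=W[g][:,:2].astype(np.float32);r=cv2.minAreaRect(p);print(n,'bar',g.sum(),r)
    g=(W[...,2]>40)&(abs(W[...,0]-480)<60)&(abs(W[...,1]+164)<85)&(W[...,2]<60);p=W[g][:,:2].astype(np.float32);print('guards',g.sum(),cv2.minAreaRect(p),np.percentile(W[g][:,2],99))
    g=(abs(W[...,2]-29.5)<3)&(abs(W[...,0]-480)<60)&(abs(W[...,1]+164)<85)&(im.max(-1)-im.min(-1)<25)&(im.min(-1)>90);p=W[g][:,:2].astype(np.float32);print('pile',g.sum(),cv2.minAreaRect(p))
E
python3 d.py 452 144 60 103.6
```

```text
scene0 bar 1209 ((459.6752624511719, 117.05043029785156), (36.24692916870117, 93.33222961425781), 13.441390991210938)
guards 713 ((478.18695068359375, -161.23687744140625), (144.46713256835938, 84.02367401123047), 75.63078308105469) 57.04292916557033
pile 1104 ((483.1331787109375, -161.37646484375), (131.77780151367188, 68.671875), 73.98486328125)
top0 bar 910 ((459.0609130859375, 115.58306884765625), (34.7263069152832, 90.2159652709961), 13.55034351348877)
guards 646 ((478.6726379394531, -163.14080810546875), (144.0270233154297, 83.49409484863281), 75.20030975341797) 58.626336859431035
pile 1905 ((478.75018310546875, -162.558837890625), (119.60411071777344, 61.08350372314453), 75.35285186767578)
t 11.93 pos [634.2  85.4  86.8] rpy [-1.7995e+02 -1.0000e-02  9.8020e+01] F [-0.2 -0.1 -1.9] w 59.1 gf 45.0
tool dx 83.4 dy -172.2 dz 26.8 roll -5.58
```

Request:
send_rows --rows '[{"dx": 0,"dy": 0,"dz": 0,"roll": -5.5,"jaw": 1},{"dx": 6,"dy": -9,"dz": 0,"roll": 0,"jaw": 1},{"dx": 12,"dy": -18,"dz": 0,"roll": 0,"jaw": 1},{"dx": 12,"dy": -20,"dz": 0,"roll": 0,"jaw": 1},{"dx": 12,"dy": -20,"dz": 0,"roll": 0,"jaw": 1},{"dx": 12,"dy": -20,"dz": 0,"roll": 0,"jaw": 1},{"dx": 12,"dy": -20,"dz": 0,"roll": 0,"jaw": 1},{"dx": 12,"dy": -20,"dz": 0,"roll": 0,"jaw": 1},{"dx": 12,"dy": -20,"dz": 0,"roll": 0,"jaw": 1},{"dx": 10,"dy": -16,"dz": 0,"roll": 0,"jaw": 1},{"dx": 0,"dy": 0,"dz": 20,"roll": 0,"jaw": 1},{"dx": 0,"dy": 0,"dz": 0,"roll": 0,"jaw": 1}]'

```text
time_s: 12.93
ee_pos: [0.4504, 0.1444, 0.0646]
eef_rot: [-3.137, -0.0, 1.808]
force: [-1.0, 0.3, -3.3]
grip_width: 0.0586
grip_force: 45.0
```

```bash
python3 d.py 452.4 144.5 -10 103.5
```

```text
t 12.93 pos [450.4 144.4  64.6] rpy [-179.73   -0.    103.57] F [-1.   0.3 -3.3] w 58.6 gf 45.0
tool dx -0.4 dy 2.0 dz 74.6 roll 0.07
```

Request:
send_rows --rows '[{"dx": 0,"dy": 1,"dz": 15,"roll": 0,"jaw": 1},{"dx": 0,"dy": 0,"dz": 20,"roll": 0,"jaw": 1},{"dx": 0,"dy": 0,"dz": 15,"roll": 0,"jaw": 1},{"dx": 0,"dy": 0,"dz": 10,"roll": 0,"jaw": 1},{"dx": 0,"dy": 0,"dz": 6,"roll": 0,"jaw": 1},{"dx": 0,"dy": 0,"dz": 0,"roll": 0,"jaw": 1},{"dx": 0,"dy": 0,"dz": 0,"roll": 0,"jaw": 1}]'

```text
time_s: 13.52
ee_pos: [0.4539, 0.1448, 0.0017]
eef_rot: [-3.141, 0.0, 1.807]
force: [-0.8, -0.7, -1.5]
grip_width: 0.0585
grip_force: 45.0
```

```bash
python3 d.py 452.4 144.5 -10 103.5; python3 held2.py h2 | grep -E "xmax|wrist"
```

```text
t 13.52 pos [453.9 144.8   1.7] rpy [-179.99    0.    103.52] F [-0.8 -0.7 -1.5] w 58.5 gf 45.0
tool dx 0.1 dy -1.6 dz 11.7 roll 0.02
wrist -5 2034 z [-51.8 -50.9 -49.9]
wrist 3 2097 z [-52. -51. -50.]
wrist 11 2169 z [-52.1 -51.1 -50.1]
wrist 19 2246 z [-52.2 -51.2 -50.2]
wrist 27 1270 z [-52.2 -51.1 -49.6]
xmax [-4.8 30.8]
xmax [-89.3  30. ]
```

Request:
send_rows --rows '[{"dx": 0,"dy": -1.5,"dz": 4,"roll": 0,"jaw": 1},{"dx": 0,"dy": 0,"dz": 4,"roll": 0,"jaw": 1},{"dx": 0,"dy": 0,"dz": 2,"roll": 0,"jaw": 1},{"dx": 0,"dy": 0,"dz": 0,"roll": 0,"jaw": 1},{"dx": 0,"dy": 0,"dz": 0,"roll": 0,"jaw": 1}]'

```text
time_s: 14.03
ee_pos: [0.4522, 0.1444, -0.0086]
eef_rot: [-3.141, -0.0, 1.807]
force: [-0.3, -0.1, -2.2]
grip_width: 0.0589
grip_force: 45.0
```

Request:
send_rows --rows '[{"dx": 0,"dy": 0,"dz": 1,"roll": 0,"jaw": 1},{"dx": 0,"dy": 0,"dz": 0,"roll": 0,"jaw": 1},{"dx": 0,"dy": 0,"dz": 0,"roll": 0,"jaw": 1}]'

```text
time_s: 14.28
ee_pos: [0.4523, 0.1444, -0.0095]
eef_rot: [3.142, -0.0, 1.807]
force: [0.1, -0.1, -1.6]
grip_width: 0.059
grip_force: 45.0
```

Request:
send_rows --rows '[{"dx": 0,"dy": 0,"dz": 0.7,"roll": 0,"jaw": 1},{"dx": 0,"dy": 0,"dz": 0,"roll": 0,"jaw": 1},{"dx": 0,"dy": 0,"dz": 0,"roll": 0,"jaw": 1}]'

```text
time_s: 14.53
ee_pos: [0.4522, 0.1444, -0.0103]
eef_rot: [-3.142, -0.0, 1.807]
force: [-0.7, 0.7, -2.0]
grip_width: 0.0589
grip_force: 45.0
```

Request:
send_rows --rows '[{"dx": 0,"dy": 0,"dz": 0.8,"roll": 0,"jaw": 1},{"dx": 0,"dy": 0,"dz": 0,"roll": 0,"jaw": 1},{"dx": 0,"dy": 0,"dz": 0,"roll": 0,"jaw": 1}]'

```text
time_s: 14.78
ee_pos: [0.4523, 0.1444, -0.0111]
eef_rot: [3.142, -0.0, 1.807]
force: [-0.4, -0.1, -2.0]
grip_width: 0.0587
grip_force: 45.0
```

Request:
send_rows --rows '[{"dx": 0,"dy": 0,"dz": 0.8,"roll": 0,"jaw": 1},{"dx": 0,"dy": 0,"dz": 0,"roll": 0,"jaw": 1},{"dx": 0,"dy": 0,"dz": 0,"roll": 0,"jaw": 1}]'

```text
time_s: 15.03
ee_pos: [0.4524, 0.1445, -0.0116]
eef_rot: [3.141, -0.0, 1.807]
force: [-2.6, -0.3, 4.6]
grip_width: 0.0588
grip_force: 45.0
```

Contact with the bar. I let go and check how the plate lies.

Request:
send_rows --rows '[{"dx": 0,"dy": 0,"dz": 0,"roll": 0,"jaw": -0.6},{"dx": 0,"dy": 0,"dz": 0,"roll": 0,"jaw": -1},{"dx": 0,"dy": 0,"dz": 0,"roll": 0,"jaw": -1},{"dx": 0,"dy": 0,"dz": 0,"roll": 0,"jaw": -1},{"dx": 0,"dy": 0,"dz": 0,"roll": 0,"jaw": -1},{"dx": 0,"dy": 0,"dz": 0,"roll": 0,"jaw": -1},{"dx": 0,"dy": 0,"dz": -20,"roll": 0,"jaw": -1},{"dx": 0,"dy": 0,"dz": -30,"roll": 0,"jaw": -1},{"dx": 0,"dy": 0,"dz": -20,"roll": 0,"jaw": -1},{"dx": 0,"dy": 0,"dz": 0,"roll": 0,"jaw": -1}]'

```text
time_s: 15.87
ee_pos: [0.4542, 0.1449, 0.0618]
eef_rot: [3.136, 0.0, 1.807]
force: [0.3, 0.2, 1.3]
grip_width: 0.0942
grip_force: 0.0
```

```bash
python3 d.py 459.2 116 -10 103.5
python3 - <<'E'
from h import *
for cam in('scene','top','wrist'):
    c=snap(cam,'b1'+cam);W=pts(c)*1000;im=c['frame'].astype(int)
    g=(abs(W[...,2]-40)<3.5)&(abs(W[...,0]-459)<80)&(abs(W[...,1]-115)<90)&(im.max(-1)-im.min(-1)<30)
    n,l,s,_=cv2.connectedComponentsWithStats(g.astype(np.uint8));p=W[l==1+np.argmax(s[1:,4])];print(cam,len(p),cv2.minAreaRect(p[:,:2].astype(np.float32)),np.percentile(p[:,2],[5,50,95]).round(1))
E
```

```text
t 15.87 pos [454.2 144.9  61.8] rpy [179.66   0.   103.53] F [0.3 0.2 1.3] w 94.2 gf 0.0
tool dx -29.3 dy -1.9 dz 71.8 roll 0.03
scene 2642 ((459.9557800292969, 115.11013793945312), (60.46399688720703, 123.40876007080078), 13.841651916503906) [38.  39.6 41.2]
top 1285 ((464.8389892578125, 92.79449462890625), (60.05253219604492, 75.69483947753906), 13.668533325195312) [37.7 39.9 42.2]
wrist 15090 ((454.4239501953125, 128.33270263671875), (60.10154342651367, 94.33052062988281), 13.75079345703125) [38.3 39.3 40.4]
```

The plate lies flat and centred on the bar, to within about 1 mm. Next I go to its middle.

Request:
send_rows --rows '[{"dx": -10,"dy": 0,"dz": 0,"roll": 0,"jaw": -1},{"dx": -14,"dy": 0,"dz": 0,"roll": 0,"jaw": -1},{"dx": -5,"dy": 0,"dz": 0,"roll": 0,"jaw": -1},{"dx": 0,"dy": 0,"dz": 20,"roll": 0,"jaw": -1},{"dx": 0,"dy": 0,"dz": 20,"roll": 0,"jaw": -1},{"dx": 0,"dy": 0,"dz": 16,"roll": 0,"jaw": -1},{"dx": 0,"dy": 0,"dz": 0,"roll": 0,"jaw": -1},{"dx": 0,"dy": 0,"dz": 0,"roll": 0,"jaw": -1}]'

```text
time_s: 16.68
ee_pos: [0.4585, 0.1159, 0.0016]
eef_rot: [-3.139, -0.0, 1.806]
force: [0.6, 1.0, 0.0]
grip_width: 0.0939
grip_force: 0.0
```

```bash
python3 d.py 459 115.7 -9 103.7; python3 held2.py h3|grep -E "xmax|wrist"
```

```text
t 16.68 pos [458.5 115.9   1.6] rpy [-1.7987e+02 -1.0000e-02  1.0350e+02] F [0.6 1.  0. ] w 93.9 gf 0.0
tool dx -0.3 dy 0.5 dz 10.6 roll -0.20
wrist -5 1763 z [-38.8 -37.8 -36.8]
wrist 3 1840 z [-38.8 -37.8 -36.8]
wrist 11 1892 z [-38.8 -37.8 -36.8]
wrist 19 1957 z [-38.9 -37.8 -36.8]
wrist 27 2017 z [-38.8 -37.8 -36.8]
wrist 35 2088 z [-38.8 -37.8 -36.8]
wrist 43 2151 z [-38.8 -37.7 -36.7]
wrist 51 2206 z [-38.8 -37.8 -36.7]
wrist 59 317 z [-38.7 -37.5 -36.3]
xmax [-4.6 59.8]
xmax [-91.5  59. ]
```

Request:
send_rows --rows '[{"dx": 0,"dy": 0,"dz": 10,"roll": 0,"jaw": -1},{"dx": 0,"dy": 0,"dz": 0,"roll": 0,"jaw": -1},{"dx": 0,"dy": 0,"dz": 0,"roll": 0,"jaw": 1},{"dx": 0,"dy": 0,"dz": 0,"roll": 0,"jaw": 1},{"dx": 0,"dy": 0,"dz": 0,"roll": 0,"jaw": 1},{"dx": 0,"dy": 0,"dz": 0,"roll": 0,"jaw": 1},{"dx": 0,"dy": 0,"dz": 0,"roll": 0,"jaw": 1},{"dx": 0,"dy": 0,"dz": 0,"roll": 0,"jaw": 1},{"dx": 0,"dy": 0,"dz": 0,"roll": 0,"jaw": 1},{"dx": 0,"dy": 0,"dz": 0,"roll": 0,"jaw": 1}]' --force 40

```text
time_s: 17.62
ee_pos: [0.4591, 0.1163, -0.0077]
eef_rot: [3.141, 0.0, 1.807]
force: [0.2, 0.4, 1.7]
grip_width: 0.0589
grip_force: 40.0
```

Request:
send_rows --rows '[{"dx": 0,"dy": 0,"dz": -5,"roll": 0,"jaw": 1},{"dx": 0,"dy": 0,"dz": -10,"roll": 0,"jaw": 1},{"dx": 0,"dy": 0,"dz": -20,"roll": 0,"jaw": 1},{"dx": 0,"dy": 0,"dz": -25,"roll": 0,"jaw": 1},{"dx": 0,"dy": 0,"dz": -25,"roll": 0,"jaw": 1},{"dx": 0,"dy": 0,"dz": -15,"roll": 0,"jaw": 1},{"dx": 0,"dy": 0,"dz": 0,"roll": 7,"jaw": 1},{"dx": 0,"dy": 0,"dz": 0,"roll": 7,"jaw": 1},{"dx": 0,"dy": 0,"dz": 0,"roll": 7,"jaw": 1},{"dx": 0,"dy": 0,"dz": 0,"roll": 7,"jaw": 1},{"dx": 0,"dy": 0,"dz": 0,"roll": 0,"jaw": 1},{"dx": 0,"dy": 0,"dz": 0,"roll": 0,"jaw": 1}]'

```text
time_s: 18.62
ee_pos: [0.459, 0.1163, 0.0927]
eef_rot: [3.141, -0.0, 1.322]
force: [0.5, 0.0, -2.5]
grip_width: 0.0593
grip_force: 40.0
```

```bash
python3 d.py 478.6 -162.6 60 75.3; python3 held2.py h4|grep -E "xmax|wrist"
```

```text
t 18.62 pos [459.  116.3  92.7] rpy [ 1.7998e+02 -1.0000e-02  7.5750e+01] F [ 0.5  0.  -2.5] w 59.3 gf 40.0
tool dx -265.5 dy 87.6 dz 32.7 roll 0.45
wrist -5 1951 z [-48.1 -47.1 -46.1]
wrist 3 2030 z [-48.1 -47.1 -46.1]
wrist 11 2100 z [-48.1 -47.1 -46.1]
wrist 19 2165 z [-48.1 -47.1 -46. ]
wrist 27 2252 z [-48.1 -47.1 -46.1]
wrist 35 2316 z [-48.1 -47.1 -46.1]
wrist 43 2409 z [-48.1 -47.1 -46. ]
wrist 51 2478 z [-48.1 -47.1 -46. ]
wrist 59 55 z [-45.9 -44.9 -43.7]
xmax [-4.7 58.8]
xmax [-47.7  59. ]
```

Request:
send_rows --rows '[{"dx": -12,"dy": 4,"dz": 0,"roll": 0.45,"jaw": 1},{"dx": -24,"dy": 8,"dz": 0,"roll": 0,"jaw": 1},{"dx": -26,"dy": 8.5,"dz": 0,"roll": 0,"jaw": 1},{"dx": -26,"dy": 8.5,"dz": 0,"roll": 0,"jaw": 1},{"dx": -26,"dy": 8.5,"dz": 0,"roll": 0,"jaw": 1},{"dx": -26,"dy": 8.5,"dz": 0,"roll": 0,"jaw": 1},{"dx": -26,"dy": 8.5,"dz": 0,"roll": 0,"jaw": 1},{"dx": -26,"dy": 8.5,"dz": 0,"roll": 0,"jaw": 1},{"dx": -26,"dy": 8.5,"dz": 0,"roll": 0,"jaw": 1},{"dx": -24,"dy": 8,"dz": 0,"roll": 0,"jaw": 1},{"dx": -22,"dy": 7,"dz": 0,"roll": 0,"jaw": 1},{"dx": 0,"dy": 0,"dz": 0,"roll": 0,"jaw": 1}]'

```text
time_s: 19.72
ee_pos: [0.4747, -0.1643, 0.0922]
eef_rot: [3.141, 0.001, 1.311]
force: [0.2, -0.2, -1.3]
grip_width: 0.0587
grip_force: 40.0
```

Request:
send_rows --rows '[{"dx": 0,"dy": 0,"dz": 20,"roll": 0,"jaw": 1},{"dx": 0,"dy": 0,"dz": 20,"roll": 0,"jaw": 1},{"dx": 0,"dy": 0,"dz": 5,"roll": 0,"jaw": 1},{"dx": 0,"dy": 0,"dz": 0,"roll": 0,"jaw": 1},{"dx": 0,"dy": 0,"dz": 0,"roll": 0,"jaw": 1}]'

```text
time_s: 20.13
ee_pos: [0.4749, -0.161, 0.0478]
eef_rot: [3.141, 0.0, 1.312]
force: [0.3, 0.2, -1.0]
grip_width: 0.059
grip_force: 40.0
```

```bash
python3 d.py 478.6 -162.6 60 75.3
cat > rk.py <<'E'
from h import *
import sys
from scipy.spatial.transform import Rotation as Ro
o=get_obs();R=Ro.from_euler('xyz',o['eef_rot']).as_matrix()
for cam in('wrist','scene'):
    c=snap(cam,sys.argv[1]+cam);W=pts(c)*1000;L=(W-o['ee_pos']*1000)@R;im=c['frame'].astype(int)
    pz=o['ee_pos'][2]*1000+47
    m=(abs(W[...,2]-pz)<2.5)&(abs(L[...,1])<45)&(abs(L[...,0])<75)
    p=L[m];print(cam,'plate',len(p))
    for a,b in((-55,-45),(-30,-20),(20,30),(35,45),(48,56)):
        q=p[(p[:,0]>a)&(p[:,0]<b)]
        if len(q)>15:print('  x',a,b,'y edges',np.percentile(q[:,1],[1,99]).round(1))
    q=p[abs(p[:,1])<20];print('  x ends',np.percentile(q[:,0],[.5,99.5]).round(1))
    g=(W[...,2]>38)&(W[...,2]<60)&(abs(L[...,1])<60)&(abs(L[...,0])<90)&(im.max(-1)<110)&~m
    n,l,s,_=cv2.connectedComponentsWithStats(g.astype(np.uint8))
    for k in range(1,n):
        if s[k,4]>25:
            q=L[l==k];print('  guard',s[k,4],'x',np.percentile(q[:,0],[1,99]).round(1),'y',np.percentile(q[:,1],[1,99]).round(1))
wi=cv2.resize(load(sys.argv[1]+'wrist')['frame'][:,:,::-1],(400,300));sc=cv2.resize(load(sys.argv[1]+'scene')['frame'][170:320,320:520,::-1],(400,300),interpolation=cv2.INTER_CUBIC);cv2.imwrite('pics/%s.png'%sys.argv[1],np.hstack([wi,sc]))
E
python3 rk.py r1
```

```text
t 20.13 pos [ 474.9 -161.    47.8] rpy [179.99   0.    75.15] F [ 0.3  0.2 -1. ] w 59.0 gf 40.0
tool dx -0.7 dy 4.0 dz -12.2 roll -0.15
wrist plate 31196
  x -55 -45 y edges [-30.8  27.6]
  x -30 -20 y edges [-31.1  27.4]
  x 20 30 y edges [-31.1  27.4]
  x 35 45 y edges [-31.2  27.3]
  x 48 56 y edges [-31.2  27.3]
  x ends [-59.7  58.8]
  guard 937 x [56.6 71.2] y [-39.2 -13.4]
  guard 1898 x [27.9 71.2] y [17.2 43.4]
  guard 265 x [-51.9 -32.3] y [36.6 42.4]
  guard 60 x [-47.9 -29.4] y [-40.  -38.7]
scene plate 1162
  x -55 -45 y edges [-30.2  29.7]
  x -30 -20 y edges [-18.  29.]
  x 20 30 y edges [-29.6  29. ]
  x 35 45 y edges [-29.7  30.3]
  x 48 56 y edges [-29.5  28.4]
  x ends [-58.4  59.7]
  guard 148 x [-69.6 -25.3] y [-37.8 -12.7]
  guard 181 x [29.9 72.1] y [19.1 44. ]
  guard 144 x [28.9 72.3] y [-38.2 -14.2]
```

Request:
send_rows --rows '[{"dx": 0,"dy": 3.6,"dz": 0,"roll": 0,"jaw": 1},{"dx": 0,"dy": 0,"dz": 12,"roll": 0,"jaw": 1},{"dx": 0,"dy": 0,"dz": 12,"roll": 0,"jaw": 1},{"dx": 0,"dy": 0,"dz": 4,"roll": 0,"jaw": 1},{"dx": 0,"dy": 0,"dz": 0,"roll": 0,"jaw": 1},{"dx": 0,"dy": 0,"dz": 0,"roll": 0,"jaw": 1},{"dx": 0,"dy": 0,"dz": 0,"roll": 0,"jaw": 1}]'

```text
time_s: 20.82
ee_pos: [0.4786, -0.1622, 0.0199]
eef_rot: [3.141, 0.0, 1.31]
force: [0.0, 1.1, -1.8]
grip_width: 0.059
grip_force: 40.0
```

```bash
python3 d.py 478.6 -162.6 15 75.3; python3 rk.py r2
```

```text
t 20.82 pos [ 478.6 -162.2   19.9] rpy [1.7994e+02 1.0000e-02 7.5070e+01] F [ 0.   1.1 -1.8] w 59.0 gf 40.0
tool dx -0.4 dy 0.1 dz 4.9 roll -0.23
wrist plate 31211
  x -55 -45 y edges [-30.8  27.6]
  x -30 -20 y edges [-31.   27.5]
  x 20 30 y edges [-31.   27.3]
  x 35 45 y edges [-31.3  27.3]
  x 48 56 y edges [-31.2  27.3]
  x ends [-59.8  58.8]
  guard 2646 x [28.4 71.6] y [13.2 39.5]
  guard 2612 x [28.3 71.6] y [-43.3 -17.4]
  guard 254 x [-36.7 -26.3] y [-40.4 -35.6]
  guard 246 x [-36.4 -26.2] y [31.8 36.6]
  guard 137 x [-66.  -56.3] y [-43.7 -35.5]
  guard 120 x [-65.8 -56.2] y [32.4 39.7]
  guard 115 x [-71.7 -66.9] y [-34.9 -17.3]
  guard 53 x [-71.2 -68. ] y [13.7 30.9]
scene plate 1148
  x -55 -45 y edges [-29.4  29.2]
  x -30 -20 y edges [-8.  29.5]
  x 20 30 y edges [-30.1  30.3]
  x 35 45 y edges [-29.7  27.9]
  x 48 56 y edges [-29.4  29.1]
  x ends [-59.3  59.6]
  guard 141 x [-69.1 -24.9] y [-41.5 -17.3]
  guard 141 x [34.3 72.2] y [14.7 39.5]
  guard 141 x [29. 73.] y [-42.4 -17.5]
```

View pics/r2.png

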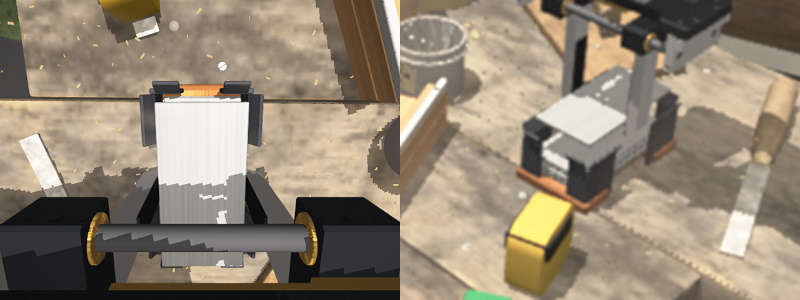

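The plate is centred over the rack between the guards (left picture at (200,180); offset under 1 mm). I lower it gently.

Request:
send_rows --rows '[{"dx": 0.4,"dy": 0,"dz": 5,"roll": 0,"jaw": 1},{"dx": 0,"dy": 0,"dz": 5,"roll": 0,"jaw": 1},{"dx": 0,"dy": 0,"dz": 5,"roll": 0,"jaw": 1},{"dx": 0,"dy": 0,"dz": 5,"roll": 0,"jaw": 1},{"dx": 0,"dy": 0,"dz": 4,"roll": 0,"jaw": 1},{"dx": 0,"dy": 0,"dz": 0,"roll": 0,"jaw": 1},{"dx": 0,"dy": 0,"dz": 0,"roll": 0,"jaw": 1}]'

```text
time_s: 21.5
ee_pos: [0.4791, -0.162, -0.0046]
eef_rot: [3.14, 0.0, 1.31]
force: [3.4, -0.6, 2.5]
grip_width: 0.0589
grip_force: 40.0
```

Request:
send_rows --rows '[{"dx": 0,"dy": 0,"dz": 3,"roll": 0,"jaw": 1},{"dx": 0,"dy": 0,"dz": 2,"roll": 0,"jaw": 1},{"dx": 0,"dy": 0,"dz": 1,"roll": 0,"jaw": 1},{"dx": 0,"dy": 0,"dz": 0,"roll": 0,"jaw": 1},{"dx": 0,"dy": 0,"dz": 0,"roll": 0,"jaw": 1}]'

```text
time_s: 21.92
ee_pos: [0.4792, -0.1622, -0.0062]
eef_rot: [3.14, 0.001, 1.311]
force: [-22.9, 7.9, 73.2]
grip_width: 0.0594
grip_force: 64.6
```

Request:
send_rows --rows '[{"dx": 0,"dy": 0,"dz": 0.8,"roll": 0,"jaw": 1},{"dx": 0,"dy": 0,"dz": 0,"roll": 0,"jaw": 1},{"dx": 0,"dy": 0,"dz": 0,"roll": 0,"jaw": 1}]'

```text
time_s: 22.17
ee_pos: [0.4787, -0.1617, -0.0096]
eef_rot: [3.14, -0.0, 1.31]
force: [-13.7, 6.8, 33.9]
grip_width: 0.0602
grip_force: 40.0
```

Unexpected force: something catches before the pile. I back off a little and measure.

Request:
send_rows --rows '[{"dx": 0,"dy": 0,"dz": -3,"roll": 0,"jaw": 1},{"dx": 0,"dy": 0,"dz": 0,"roll": 0,"jaw": 1}]'

```text
time_s: 22.33
ee_pos: [0.4786, -0.1616, -0.0093]
eef_rot: [3.141, -0.0, 1.31]
force: [6.3, -0.7, -7.8]
grip_width: 0.0599
grip_force: 40.0
```

```bash
python3 d.py 478.6 -162.6 -13 75.3
cat > pk.py <<'E'
from h import *
import sys
from scipy.spatial.transform import Rotation as Ro
o=get_obs();R=Ro.from_euler('xyz',o['eef_rot']).as_matrix()
for cam in('wrist','scene'):
    c=snap(cam,sys.argv[1]+cam);W=pts(c)*1000;L=(W-o['ee_pos']*1000)@R;im=c['frame'].astype(int)
    print(cam)
    for x in (-56,-40,-25,-10,10,25,40,56,64,70):
        r=[]
        for y in (-42,-38,-34,-26,-14,0,14,26,34,38,42):
            m=(abs(L[...,0]-x)<3)&(abs(L[...,1]-y)<2)&(W[...,2]<150);r.append('%5.1f'%np.median(W[m][:,2]) if m.sum()>2 else '  -  ')
        print('%4d'%x,*r)
E
python3 pk.py k1
```

```text
t 22.33 pos [ 478.6 -161.6   -9.3] rpy [ 1.7995e+02 -2.0000e-02  7.5060e+01] F [ 6.3 -0.7 -7.8] w 59.9 gf 40.0
tool dx -1.0 dy 0.3 dz 3.7 roll -0.24
wrist
 -56  55.4  50.9  40.6  33.5  33.4  33.4  33.4  33.3  49.5  55.1   -  
 -40  55.4  51.6  46.8   -     -     -     -     -    50.3  55.0  -0.6
 -25   -    18.0  25.4  33.4  33.4  33.4  33.3  33.3  19.3   -     -  
 -10   -     -   104.3  33.4  33.4  33.3  33.4  33.2   -     -     -  
  10  72.1  73.4  94.3  33.4  33.5  33.5  33.3  33.3  73.0  72.5  56.8
  25 142.3 142.3 140.4 135.6 135.7 135.6 135.6 135.6 142.4 142.4 142.4
  40  55.4  50.3  36.0  33.5  33.4  33.3  33.4  33.2  49.5  55.2   -  
  56  55.3  50.2  35.1  33.3  33.3  33.3  33.3  33.3  49.6  55.0   -  
  64  54.9  46.3  45.3  48.5   9.6   9.4  38.8  48.0  46.1  54.9  -0.2
  70  -0.5  -0.3  54.9  55.1   0.6   7.4  10.2  54.8  -0.8   0.1  -0.6
scene
 -56  -0.4   9.8  25.4   -   -386.9 -818.5  34.0  32.9  42.5  52.6  54.4
 -40  -0.3  27.6  21.4 -388.2 -822.2 -819.3  34.0  33.8  36.9  51.1  54.8
 -25  -0.1  31.4  20.3  -0.6   -   -392.4  33.0  34.2  42.5  50.4   -  
 -10  59.3  -0.4  -0.0   0.1  33.7  33.0  33.0  33.8 115.2   -     -  
  10  70.6  67.0  65.9   8.0  33.7  32.9  33.9  33.3  84.5  70.7  72.8
  25  71.1   3.0  42.8 134.7 132.6 134.0 131.7 131.7 137.3 141.2 143.0
  40  31.5  21.7  28.7   -    32.8  33.6  33.5  33.1  41.0  52.3  54.5
  56   6.0  21.2  32.9   -     -    20.1  28.4   -    46.5  51.4   -  
  64   3.0  20.2  32.2  31.6  17.9   8.7  24.4  22.6  27.8  41.6   8.3
  70  -1.9   2.6  11.7  24.8   8.1   4.8   7.4  25.1   9.1   3.9  -0.2
```

The plate already lies flat on the pile (top at z 33.4 all over). The force came from the fingertips squeezing past the pile's edges. Now I let go and withdraw.

Request:
send_rows --rows '[{"dx": 0,"dy": 0,"dz": 1,"roll": 0,"jaw": 1},{"dx": 0,"dy": 0,"dz": 0,"roll": 0,"jaw": -0.5},{"dx": 0,"dy": 0,"dz": 0,"roll": 0,"jaw": -1},{"dx": 0,"dy": 0,"dz": 0,"roll": 0,"jaw": -1},{"dx": 0,"dy": 0,"dz": 0,"roll": 0,"jaw": -1},{"dx": 0,"dy": 0,"dz": 0,"roll": 0,"jaw": -1},{"dx": 0,"dy": 0,"dz": 0,"roll": 0,"jaw": -1},{"dx": 0,"dy": 0,"dz": 0,"roll": 0,"jaw": -1}]'

```text
time_s: 23.1
ee_pos: [0.4782, -0.1617, -0.0097]
eef_rot: [-3.142, -0.0, 1.31]
force: [1.4, -0.1, -0.2]
grip_width: 0.0939
grip_force: 0.0
```

```bash
python3 d.py 478.6 -162.6 -13 75.3; python3 pk.py k2 | head -12
```

```text
t 23.1 pos [ 478.2 -161.7   -9.7] rpy [-179.99   -0.     75.07] F [ 1.4 -0.1 -0.2] w 93.9 gf 0.0
tool dx -0.8 dy 0.6 dz 3.3 roll -0.23
wrist
 -56  55.4  51.2  42.1  33.3  33.4  33.5  33.2  33.4  49.1  55.1  54.7
 -40  55.2  51.8  46.1   -     -     -     -     -    50.3  54.9  -0.5
 -25  -0.6  14.1  22.9  33.5  33.4  33.4  33.3  33.4  19.7  -0.8  -0.5
 -10  -0.6  -0.6   -    33.3  33.5  33.3  33.5  33.4  -0.5  -0.7  -0.7
  10  -0.7  -0.5   -    33.4  33.5  33.3  33.4  33.3  -0.6  -0.7  -0.7
  25 135.4 135.3 135.4 135.2 135.2 135.1 135.2 135.2 135.3 135.3 135.4
  40  55.5  50.5  37.0  33.4  33.5  33.4  33.3  33.3  49.3  55.0  54.2
  56  55.4  50.9  36.6  33.4  33.3  33.4  33.4  33.2  49.0  55.0  54.2
  64  55.3  47.5  45.2  47.9   9.3   9.4  34.7  47.5  45.8  54.6   0.6
  70  -0.2  -0.4  54.9  55.1   0.8   3.6  10.0  55.0   -     -    -0.3
scene
```

Released, and the plate is unchanged. I lift away, then check the plate and the bystanders.

Request:
send_rows --rows '[{"dx": 0,"dy": 0,"dz": -10,"roll": 0,"jaw": -1},{"dx": 0,"dy": 0,"dz": -20,"roll": 0,"jaw": -1},{"dx": 0,"dy": 0,"dz": -30,"roll": 0,"jaw": -1},{"dx": 0,"dy": 0,"dz": -30,"roll": 0,"jaw": -1},{"dx": 0,"dy": 0,"dz": -30,"roll": 0,"jaw": -1},{"dx": 0,"dy": 0,"dz": -30,"roll": 0,"jaw": -1},{"dx": 0,"dy": 0,"dz": 0,"roll": 0,"jaw": -1},{"dx": 0,"dy": 0,"dz": 0,"roll": 0,"jaw": -1},{"dx": 0,"dy": 0,"dz": 0,"roll": 0,"jaw": -1}]'

```text
time_s: 23.95
ee_pos: [0.4779, -0.1615, 0.1401]
eef_rot: [-3.141, -0.0, 1.31]
force: [-0.1, 0.4, -0.2]
grip_width: 0.0939
grip_force: 0.0
```

```bash
python3 d.py 478.6 -162.6 100 75.3
python3 - <<'E'
from h import *
for n in('scene','top'):
    c1=snap(n,'f'+n)
    for lab,c in(('before',load(n+'0')),('after',c1)):
        W=pts(c)*1000;im=c['frame'].astype(int);grey=(im.max(-1)-im.min(-1)<25)&(im.min(-1)>90)
        for nm,x,y,r,lo,hi,e in(('tin',678,-196,60,55,90,None),('box',629,129,70,12,28,None),('tape',463,-2,55,45,75,None),('pile',479,-162,75,26,37,grey)):
            m=(np.hypot(W[...,0]-x,W[...,1]-y)<r)&(W[...,2]>lo)&(W[...,2]<hi)
            if e is not None:m&=e
            if m.sum()>20:
                q=cv2.minAreaRect(W[m][:,:2].astype(np.float32));print(n,lab,nm,m.sum(),np.round([*q[0],*q[1],q[2]],1),'z',np.median(W[m][:,2]).round(1))
E
```

```text
t 23.95 pos [ 477.9 -161.5  140.1] rpy [-179.97   -0.     75.07] F [-0.1  0.4 -0.2] w 93.9 gf 0.0
tool dx -0.9 dy 0.9 dz 40.1 roll -0.23
scene before tin 370 [ 678.4 -194.7   72.3   78.2   31.3] z 59.9
scene before box 1663 [630.9 119.8  74.3 120.2   9. ] z 19.3
scene before tape 799 [462.7   3.2  38.3  61.8   0.8] z 60.5
scene before pile 1118 [ 482.7 -161.9  131.6   71.1   72.2] z 29.6
scene after tin 369 [ 678.1 -193.9   74.6   76.3   54.7] z 59.9
scene after box 1661 [630.6 119.6  73.9 120.6   8.2] z 19.3
scene after tape 808 [4.622e+02 2.000e-01 3.850e+01 6.770e+01 1.100e+00] z 60.4
scene after pile 1194 [ 482.1 -162.9  131.2   68.9   72.6] z 33.4
top before tin 350 [ 678.3 -195.7   74.1   74.6   26.5] z 61.4
top before box 1268 [633.5 117.8  59.6 115.1  20.9] z 19.8
top before tape 736 [462.9  -2.   65.7  37.8  88.7] z 61.7
top before pile 2037 [ 478.8 -162.6  119.7   61.1   75.4] z 30.1
top after tin 354 [ 678.5 -196.2   73.8   73.9   28.2] z 61.4
top after box 1268 [633.3 117.6  59.4 115.4  20.8] z 19.7
top after tape 738 [462.9  -2.   65.8  37.8  88.7] z 61.8
top after pile 1320 [ 483.7 -142.8   79.7   60.9   76.1] z 34.0
```

The bystanders haven't moved, and the plate lies flat on the pile between the guards.

```bash
python3 -c "
from station import *
print(hand_in())"
```

```text
the job is handed in; nothing more can be done
None
```

The job is handed in at about 24 s: the plate went tray → green bar → rack, and lies flat on the pile between the guards with the tin, box and tape unmoved, though the fingertips caught the pile's edge while lowering and the wrist force briefly read 73 N.

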